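Cover the carved figure with its bell jar

ROBOT

A 6-joint arm with a two-finger parallel gripper is mounted at the origin on the work surface. World frame = base frame: x ahead of the robot, y to its left, z up, the work surface at z = 0. Lengths are in m, angles in rad, forces in N, time in s.
With the tool pointing down it reaches from about 0.35 to 0.725 m from the base axis. Payload 4.3 kg.
Tool frame: the origin (TCP) lies on the mounting face of the last link; the fingertips stand 173 mm ahead of it and the grasp point (between the pads) lies 155 mm ahead of it; z points along the fingers, y is the line along which they close (so a half turn about z gives the same grasp; the last joint's range is limited). The gripper opens to 85 mm and grips with 20 to 120 N. Pads are 22 mm wide; open, the fingers measure 114 mm over their backs; the gripper's body (76 mm by 85 mm) begins 54 mm behind the grasp point. The pads swing forward as they close: fully open they stand 13 mm farther back than shut.
Start: joints at [1.227, 0.377, 0.081, 1.274, 0, 1.46], TCP at [0.133, 0.559, 0.405] pointing down, gripper open.
Joint ranges: [-2.72, 2.72], [-0.84, 1.66], [-1.02, 1.22], [-1.77, 2.12], [-1.37, 1.28], [-3.14, 3.14]. Speed limits (rad/s): [2.57, 2.57, 3.14, 3.14, 3.14, 3.14].

INTERFACE

Orientations are given as a unit quaternion [w, x, y, z].
In Python, from rig import monitor, viewer, arm gives the robot as it stands.
- The arm moves only by the tool play_rows, never from a script. Its argument "targets" is a list of rows, each an object with "dr": the turn, a rotation vector about the tool's x, y, z as a fraction of full scale, a list of three; "slide": the shift along the tool's x, y, z as a fraction of full scale, a list of three; "jaw": the opening, from 0 (shut) to 1 (fully open). A call has 1 to 12 rows; each row shifts and turns the commanded pose from where the row before left it, along the tool's axes as they then stand; what a row does not reach is not made up. Full scale, the value 1, is 0.5 m for a shift and 180 degrees for a turn. A row lasts 1/12 s, in which the tool goes at most 41.7 mm and 7.16 degrees, less where a joint would pass 70% of its speed; a pose out of reach is approached as far as the arm can. A call with a number of a shift or a turn outside -1 to 1 is refused whole. A call with a gripper value outside its range is refused whole. The fingers move at their own pace and stop on an object; the grip force is fixed at half the most. Time passes only in rows, so rows that do not move let the fingers close. It gives the time, the measured TCP pose, the force, the opening and the grip force at its end, in the units of the state.
- monitor.get_obs(): the state, without advancing time (a new reading comes with each control period).
- viewer.get_image(name): name is "side" or "top"; returns the picture (384x512x3 uint8, blue, green, red); there is no depth.
- viewer.camera_info(name): a dict with "camera_matrix" (3x3 intrinsics, pixels), "world_from_camera" (4x4, takes a point from camera to world coordinates). Camera axes: x right, y down, z forward; pixel columns grow to the right and rows downward; lengths in m; the calibration is good to about 2 mm. A picture is of the moment at which its call begins. camera_info takes no time and is no camera call.
- arm.hand_in(): hands the job in; it is judged then, once.
The state is a dict: "clock": time; "joints": joint angles; "qd": joint speeds; "tau": joint torques, N m; "tcp_pos": TCP position; "tcp_rot": TCP orientation; "contact_force": force on the tool from outside, world axes, zero at the start; "moment": the same for the moment, N m; "opening": finger opening in m; "grip_force": force on a finger pad.
Only numpy, scipy, OpenCV 4.12 (cv2) and the standard library are available. Lean on these libraries where they do the work, as an engineer would, in place of code of your own. Each camera call takes 0.05 s, during which the arm holds its last target. There are 200 camera calls.

TASK

Take the glass bell jar out of its carton and stand it upright on the bare counter, then let go and take it again by its knob, and lower it over the little carved figure so that it sits fully home and level on the step of the figure's wooden base. Set the glass down gently, keep the figure standing, and leave everything else where it is.

Things in the scene. Friction and masses are not known exactly. Their poses are not given: they have to be found in the camera images.
- jar: Clear glass bell jar, 124 mm tall, 0.2 to 0.35 kg: straight tube (62 mm outside, 54 inside) up to 78 mm from its open mouth, dome to 97 mm, 14 mm neck, then the knob. Balance point about 53 mm from the mouth. Origin: centre of the mouth; z along the axis to the knob. Starts lying on its side in the carton, axis level, 43 mm above the counter. Standing upright: z up, origin at height 0.
- jar_knob (a point): Middle of the jar's glass knob (24 mm across, 21 mm tall, straight-sided over 10 mm): on the jar's axis, 113 mm from the mouth, 11 mm below the tip.
- carton: Low open cardboard carton, fixed, 180 x 150 mm, 34 mm high, walls 4 mm. Origin under its centre, x along its length. The jar lies along x in the middle, mouth about 60 mm on the -x side, knob on the +x side, on two notched boards 18 mm high, 50 mm to -x and 12 mm to +x of the centre. 40 mm of free room between jar and each side wall.
- base: Turned pale wooden base, loose, 0.6 kg, 102 mm across, on the counter. Origin under its centre, z up. The flat ledge for the jar's rim is 16 mm above the origin; inside it a round step 51.5 mm across rises 8 mm more (top at 24 mm, upper edge bevelled by 3 mm). The jar's mouth goes round this step with about 1.2 mm of play all round.
- figure: Small grey carved figure, loose, 60 mm tall and 27 mm across, standing near the middle on top of the base's step (up to 5 mm off centre). Origin under its foot, z up. With base and step its head is 84 mm above the counter.
- candlestick_tall: Pink candlestick, loose, 125 mm tall, foot 52 mm across, standing about 102 mm from the middle of the base. Origin under its foot, z up. To be left alone.
- candlestick_short: Ochre candlestick, loose, 105 mm tall, foot 52 mm across, about 102 mm from the middle of the base. Origin under its foot, z up. To be left alone.
- scent_bottle: Amber scent bottle, loose, 76 mm tall, 44 mm across, about 92 mm from the middle of the base. Origin under its foot, z up. To be left alone.
- candles: Bundle of three pink candles, loose, lying at the back, 170 mm long, 45 mm wide and 42 mm high. Origin under its middle. To be left alone.
- ring_dish: Shallow white dish, loose, 88 mm across and 24 mm high, near the middle of the counter. Origin under its middle. To be left alone.
- table: The wooden counter, top at height 0.

How it is judged:
By the outcome, as a careful person would: the job done as asked, in the order asked, and still so for the second after the job is handed in, with the robot touching nothing.
It also fails if it takes over 64 s, if anything falls off the work surface, if the arm or the gripper's body presses on something with over 40 N, if the wrist force passes 120 N, or if a joint passes its speed limit or range.

## Working session

There is one attempt and no reset: what is moved stays moved. The work goes in short steps, Python scripts to look and compute and a tool call to move; the robot and the scene stay as the last step left them, time stands still between calls to the robot, and variables do not carry over. Pictures are saved under pics/ and viewed, at most 10 in all, crops included, and the job is handed in when it is done.

Besides the shell and the picture viewer there is one more tool, called after "Request:" by a JSON object that holds its "op" and its "data". play_rows: Moves the arm, as the interface text tells. Shift numbers are shares of 0.5 m and turn numbers shares of 180 degrees, none past 1 either way. Its arguments: {"type":"object","properties":{"targets":{"type":"array","items":{"type":"object","properties":{"dr":{"type":"array","items":{"type":"number","minimum":-1,"maximum":1}},"slide":{"type":"array","items":{"type":"number","minimum":-1,"maximum":1}},"jaw":{"type":"number"}}}}},"required":["targets"]}

```bash
ls; mkdir -p pics; python3 - <<'E'
from rig import monitor, viewer, arm
import cv2,numpy as np
o=monitor.get_obs();print({k:np.round(v,4).tolist() for k,v in o.items()})
for n in("side","top"):
    cv2.imwrite(f"pics/{n}0.png",viewer.get_image(n)); c=viewer.camera_info(n);print(n,np.round(c["camera_matrix"],2).tolist(),np.round(c["world_from_camera"],4).tolist())
E
```

```text
pics
{'clock': 0.0, 'joints': [1.2267, 0.3781, 0.0796, 1.2744, -0.0, 1.4605], 'qd': [0.0002, 0.0003, -0.0006, -0.0, 0.0009, -0.0008], 'tau': [0.0014, -46.3604, 26.9875, 0.0208, 0.0, 0.0], 'tcp_pos': [0.1331, 0.5591, 0.4038], 'tcp_rot': [-0.0002, 0.1166, 0.9932, -0.001], 'contact_force': [-0.6995, -1.2263, 0.4342], 'moment': [0.0454, 0.011, 0.0467], 'grip_force': 0.0, 'opening': 0.0854}
side [[388.53, 0.0, 257.24], [0.0, 388.53, 190.95], [0.0, 0.0, 1.0]] [[0.8293, -0.3376, 0.4452, 0.1383], [-0.5587, -0.5125, 0.6521, -0.6359], [0.008, -0.7895, -0.6136, 0.6447], [0.0, 0.0, 0.0, 1.0]]
top [[366.91, 0.0, 253.16], [0.0, 366.91, 195.84], [0.0, 0.0, 1.0]] [[0.0249, -0.9816, 0.1892, 0.3881], [-0.9997, -0.0241, 0.0066, 0.0013], [-0.0019, -0.1893, -0.9819, 1.0595], [0.0, 0.0, 0.0, 1.0]]
```

View pics/top0.png

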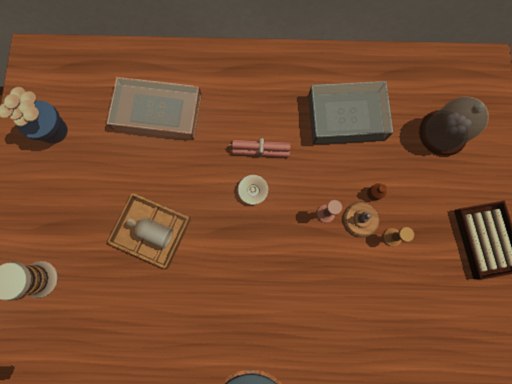

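View pics/side0.png

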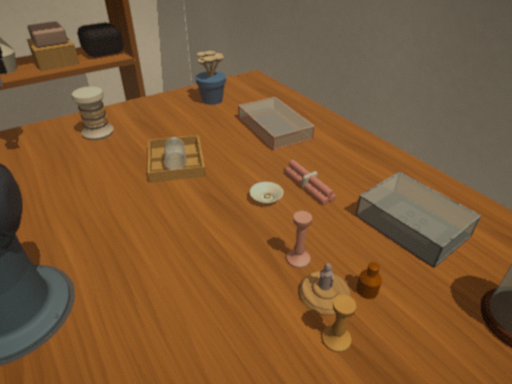

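The top picture shows the carton near (149,232) with the knob toward upper left (130,224). The base is near (361,219), the pink candlestick's foot near (325,214), the ochre one's near (391,237) and the bottle near (377,192). In the side picture the carton is near (175,158) and the base near (324,292).

```bash
python3 - <<'E'
import cv2,numpy as np
t=cv2.imread("pics/top0.png");s=cv2.imread("pics/side0.png")
def cr(im,x,y,w=100,h=75):
    return cv2.resize(im[y:y+h,x:x+w],(400,300),interpolation=cv2.INTER_CUBIC)
cv2.imwrite("pics/c0.png",np.vstack([np.hstack([cr(t,100,190),cr(t,315,180)]),np.hstack([cr(s,130,125),cr(s,275,250)])]))
E
```

```text
(no output)
```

View pics/c0.png

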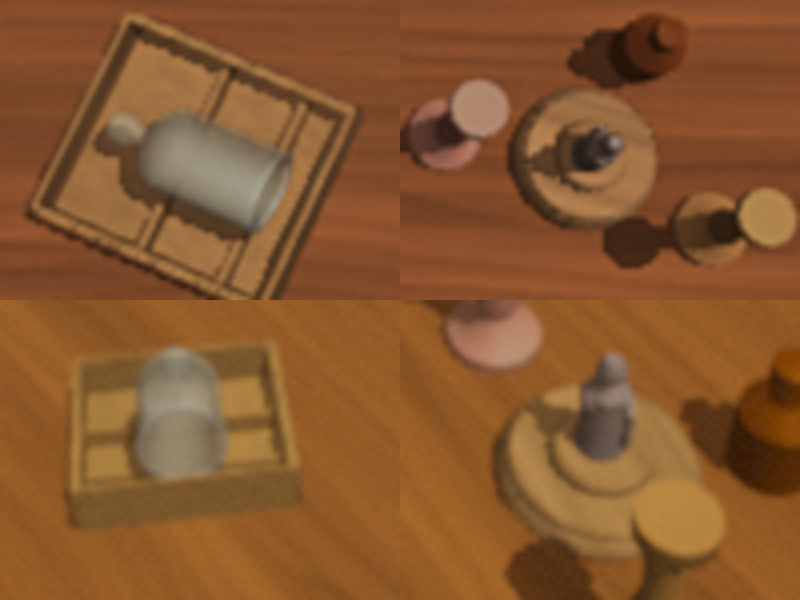

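The crops show the carton's rim corners, the jar lying with its knob at crop (125,126), and the base disc centred near (586,157) with its step and the figure. I'll fit the poses to these points.

```bash
cat > h.py <<'E'
import numpy as np, cv2
from rig import monitor, viewer, arm
from scipy.spatial.transform import Rotation as R
from scipy.optimize import least_squares
C={n:viewer.camera_info(n) for n in("side","top")}
def proj(n,P):
    P=np.atleast_2d(P); M=np.linalg.inv(C[n]["world_from_camera"])
    q=(P@M[:3,:3].T+M[:3,3])@C[n]["camera_matrix"].T
    return q[:,:2]/q[:,2:]
def onz(n,px,z):
    W=C[n]["world_from_camera"]; d=W[:3,:3]@np.linalg.solve(C[n]["camera_matrix"],[px[0],px[1],1]); o=W[:3,3]
    return o+d*(z-o[2])/d[2]
def circ(x,y,z,r,N=72):
    a=np.linspace(0,2*np.pi,N,endpoint=False); return np.c_[x+r*np.cos(a),y+r*np.sin(a),0*a+z]
def tool():
    o=monitor.get_obs(); w,x,y,z=o["tcp_rot"]; return np.array(o["tcp_pos"]),R.from_quat([x,y,z,w]).as_matrix()
E
python3 - <<'E'
from h import *
f=lambda o,c:np.array(o)+(np.array(c)+.5)/4-.5
T,S=(100,190),(130,125)
top=[((90,-75),f(T,(128,14))),((-90,-75),f(T,(357,108))),((90,75),f(T,(32,208)))]
sid=[((-90,75),f(S,(72,195))),((-90,-75),f(S,(298,172))),((90,75),f(S,(72,56))),((90,-75),f(S,(275,43)))]
def res(p,full=0):
    c,s=np.cos(p[2]),np.sin(p[2]); r=[]
    for n,L in(("top",top),("side",sid)):
        for (a,b),px in L: r.append(proj(n,[p[0]+(c*a-s*b)/1e3,p[1]+(s*a+c*b)/1e3,.034])[0]-px)
    return np.ravel(r)
r=least_squares(res,[.3,.3,1.15]);print("carton",r.x,np.round(res(r.x),1))
p=r.x;k=np.array([np.cos(p[2]),np.sin(p[2])])
for n,o in(("top",T),("side",S)):
    for d in(-.06,.064,.018): print(n,d,((proj(n,[*(p[:2]+k*d),.043])[0]-o)*4).round())
T,S=(315,180),(275,250)
def resb(p):
    r=[]
    for n,m in(("top",[*f(T,(110,87)),*f(T,(258,228))]),("side",[*f(S,(95,83)),*f(S,(302,257))])):
        q=proj(n,np.r_[circ(*p,.0,.051),circ(*p,.014,.051)]); r+=[q.min(0)-m[:2],q.max(0)-m[2:]]
    return np.ravel(r)
b=least_squares(resb,[.3,-.3]);print("base",b.x,resb(b.x).round(1))
print("step top", onz("top",f(T,(188,153)),.024), onz("side",f(S,(208,150)),.024))
for nm,c in(("pink",(45,135)),("ochre",(308,230)),("bottle",(245,55))): print(nm,onz("top",f(T,c),.004))
# overlays
t=cv2.imread("pics/top0.png");s=cv2.imread("pics/side0.png");out=[]
for n,im,orgs in(("top",t,[(100,190),(315,180)]),("side",s,[(130,125),(275,250)])):
    row=[]
    for k_,o in enumerate(orgs):
        g=cv2.resize(im[o[1]:o[1]+75,o[0]:o[0]+100],(400,300),interpolation=cv2.INTER_CUBIC)
        def dr(P,col): cv2.polylines(g,[((proj(n,P)-o+.5)*4-.5).round().astype(int)],True,col)
        if k_:
            for z,rr in((0,.051),(.016,.051),(.016,.02575),(.024,.0228)): dr(circ(*b.x,z,rr),(255,255,0))
        else:
            k3=np.r_[k,0]; y3=np.array([-k[1],k[0],0]); m=np.r_[p[:2],.043]-.06*k3; a=np.linspace(0,6.28,60)[:,None]
            for h,rr in((0,.031),(.078,.031),(.113,.012)): dr(m+h*k3+rr*(np.cos(a)*y3+np.sin(a)*[0,0,1]),(255,255,0))
        row.append(g)
    out.append(np.hstack(row))
cv2.imwrite("pics/ov.png",np.vstack(out))
E
```

```text
carton [0.48244295 0.29824329 1.19321918] [ 0.3 -0.1  0.2  1.   0.   0.1  0.8 -0.6 -0.4 -1.1  0.9  1.1 -0.8 -0.6]
top -0.06 [269. 191.]
top 0.064 [108. 121.]
top 0.018 [168. 147.]
side -0.06 [182. 144.]
side 0.064 [173.  55.]
side 0.018 [176.  86.]
base [ 0.53027574 -0.3036156 ] [ 0.4 -0.1  0.2  0.4 -0.1 -1.6  0.1  0.8]
step top [ 0.53156658 -0.30119074  0.024     ] [ 0.53006427 -0.30896497  0.024     ]
pink [ 0.54493801 -0.20379327  0.004     ]
ochre [ 0.48086682 -0.39119825  0.004     ]
bottle [ 0.60775298 -0.3510119   0.004     ]
```

View pics/ov.png

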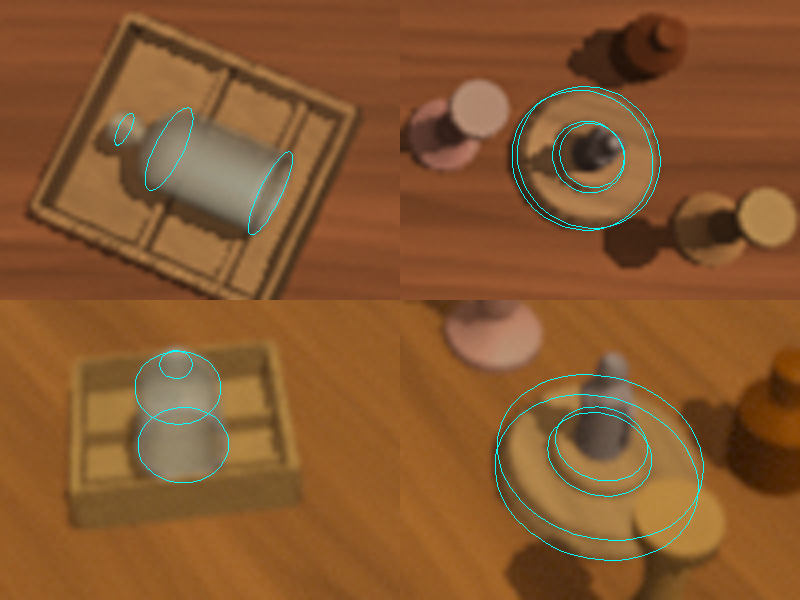

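The carton and jar overlays match, with k at yaw 1.193 rad. The base overlay matches to about 1 px and the neighbours' distances agree within 3 mm. Next I work out the pre-grasp move.

```bash
cat >> h.py <<'E'
def rel(p,Rm):
    p0,R0=tool(); rv=R.from_matrix(R0.T@Rm).as_rotvec()
    print("turn/pi",np.round(rv/np.pi,4),"rows",np.degrees(np.linalg.norm(rv))/7.16,"| slide after turn",np.round(Rm.T@(p-p0)/.5,4),"| slide before",np.round(R0.T@(p-p0)/.5,4))
def frame(z,y):
    z=np.array(z,float);z/=np.linalg.norm(z);y=np.array(y,float);y-=z*(z@y);y/=np.linalg.norm(y);return np.c_[np.cross(y,z),y,z]
K=np.array([np.cos(1.193),np.sin(1.193),0]);YK=np.array([-K[1],K[0],0]);U=np.array([0,0,1.])
E
python3 - <<'E'
from h import *
th=np.radians(25); F=frame(-np.sin(th)*K-np.cos(th)*U,YK); g=np.array([.4788,.2889,.043])
print(F.round(3)); t=g-.150*F[:,2]; print(t)
rel(t-.12*F[:,2],F); rel(t,F)
E
```

```text
[[-0.334 -0.929 -0.156]
 [-0.842  0.369 -0.393]
 [ 0.423  0.    -0.906]]
[0.50218388 0.34782227 0.17894617]
turn/pi [ 0.0985  0.1139 -0.4465] rows 11.845899293423958 | slide after turn [-0.0809 -0.8419  0.2186] | slide before [-0.8306 -0.1392  0.2324]
turn/pi [ 0.0985  0.1139 -0.4465] rows 11.845899293423958 | slide after turn [-0.0809 -0.8419  0.4586] | slide before [-0.8161 -0.2392  0.4501]
```

Request:
{"op": "play_rows", "data": {"targets": [{"slide": [-0.0692,-0.0116,0.01],"jaw": 1},{"slide": [-0.0692,-0.0116,0.01],"jaw": 1},{"slide": [-0.0692,-0.0116,0.01],"jaw": 1},{"slide": [-0.0692,-0.0116,0.01],"jaw": 1},{"slide": [-0.0692,-0.0116,0.01],"jaw": 1},{"slide": [-0.0692,-0.0116,0.01],"jaw": 1},{"slide": [-0.0692,-0.0116,0.01],"jaw": 1},{"slide": [-0.0692,-0.0116,0.01],"jaw": 1},{"slide": [-0.0692,-0.0116,0.01],"jaw": 1},{"slide": [-0.0692,-0.0116,0.01],"jaw": 1},{"slide": [-0.0692,-0.0116,0.01],"jaw": 1},{"slide": [-0.0692,-0.0116,0.01],"jaw": 1}]}}

```text
$.targets[0]: bad value
```

Request:
{"op": "play_rows", "data": {"targets": [{"dr": [0.0082,0.0095,-0.0372],"jaw": 1},{"dr": [0.0082,0.0095,-0.0372],"jaw": 1},{"dr": [0.0082,0.0095,-0.0372],"jaw": 1},{"dr": [0.0082,0.0095,-0.0372],"jaw": 1},{"dr": [0.0082,0.0095,-0.0372],"jaw": 1},{"dr": [0.0082,0.0095,-0.0372],"jaw": 1},{"dr": [0.0082,0.0095,-0.0372],"jaw": 1},{"dr": [0.0082,0.0095,-0.0372],"jaw": 1},{"dr": [0.0082,0.0095,-0.0372],"jaw": 1},{"dr": [0.0082,0.0095,-0.0372],"jaw": 1},{"dr": [0.0082,0.0095,-0.0372],"jaw": 1},{"dr": [0.0082,0.0095,-0.0372],"jaw": 1}]}}

```text
$.targets[0]: bad value
```

```bash
python3 - <<'E'
from h import *
o=monitor.get_obs();print(o["clock"],np.round(o["joints"],3),o["tcp_pos"],o["contact_force"])
th=np.radians(25); F=frame(-np.sin(th)*K-np.cos(th)*U,YK); g=np.array([.4788,.2889,.043])
t=g-.150*F[:,2]
rel(t-.06*F[:,2],F); rel(t,F)
E
```

```text
0.1 [1.227 0.378 0.08  1.274 0.    1.461] [0.13312052 0.55909712 0.40384624] [ 0.3070899  -1.19799064  0.44887178]
turn/pi [ 0.0985  0.1139 -0.4465] rows 11.845899293423958 | slide after turn [-0.0809 -0.8419  0.3386] | slide before [-0.8233 -0.1892  0.3412]
turn/pi [ 0.0985  0.1139 -0.4465] rows 11.845899293423958 | slide after turn [-0.0809 -0.8419  0.4586] | slide before [-0.8161 -0.2392  0.4501]
```

The rows seem to need every field, so I'll give all three.

Request:
{"op": "play_rows", "data": {"targets": [{"dr": [0,0,0],"slide": [-0.0692,-0.0116,0.01],"jaw": 1.0},{"dr": [0,0,0],"slide": [-0.0692,-0.0116,0.01],"jaw": 1.0},{"dr": [0,0,0],"slide": [-0.0692,-0.0116,0.01],"jaw": 1.0},{"dr": [0,0,0],"slide": [-0.0692,-0.0116,0.01],"jaw": 1.0},{"dr": [0,0,0],"slide": [-0.0692,-0.0116,0.01],"jaw": 1.0},{"dr": [0,0,0],"slide": [-0.0692,-0.0116,0.01],"jaw": 1.0},{"dr": [0,0,0],"slide": [-0.0692,-0.0116,0.01],"jaw": 1.0},{"dr": [0,0,0],"slide": [-0.0692,-0.0116,0.01],"jaw": 1.0},{"dr": [0,0,0],"slide": [-0.0692,-0.0116,0.01],"jaw": 1.0},{"dr": [0,0,0],"slide": [-0.0692,-0.0116,0.01],"jaw": 1.0},{"dr": [0,0,0],"slide": [-0.0692,-0.0116,0.01],"jaw": 1.0},{"dr": [0,0,0],"slide": [-0.0692,-0.0116,0.01],"jaw": 1.0}]}}

```text
clock: 1.1
tcp_pos: [0.5223, 0.3944, 0.3439]
tcp_rot: [-0.0, 0.117, 0.993, -0.0]
contact_force: [0.5, 0.2, -0.2]
opening: 0.0851
grip_force: 0.0
```

Request:
{"op": "play_rows", "data": {"targets": [{"dr": [0.0082,0.0095,-0.0372],"slide": [0,0,0],"jaw": 1.0},{"dr": [0.0082,0.0095,-0.0372],"slide": [0,0,0],"jaw": 1.0},{"dr": [0.0082,0.0095,-0.0372],"slide": [0,0,0],"jaw": 1.0},{"dr": [0.0082,0.0095,-0.0372],"slide": [0,0,0],"jaw": 1.0},{"dr": [0.0082,0.0095,-0.0372],"slide": [0,0,0],"jaw": 1.0},{"dr": [0.0082,0.0095,-0.0372],"slide": [0,0,0],"jaw": 1.0},{"dr": [0.0082,0.0095,-0.0372],"slide": [0,0,0],"jaw": 1.0},{"dr": [0.0082,0.0095,-0.0372],"slide": [0,0,0],"jaw": 1.0},{"dr": [0.0082,0.0095,-0.0372],"slide": [0,0,0],"jaw": 1.0},{"dr": [0.0082,0.0095,-0.0372],"slide": [0,0,0],"jaw": 1.0},{"dr": [0.0082,0.0095,-0.0372],"slide": [0,0,0],"jaw": 1.0},{"dr": [0.0082,0.0095,-0.0372],"slide": [0,0,0],"jaw": 1.0}]}}

```text
clock: 2.1
tcp_pos: [0.5211, 0.3955, 0.3439]
tcp_rot: [-0.18, -0.551, 0.806, -0.121]
contact_force: [0.1, 0.1, 0.5]
opening: 0.0855
grip_force: 0.0
```

```bash
python3 - <<'E'
from h import *
o=monitor.get_obs();print(o["clock"],np.round(o["joints"],3),o["tcp_pos"],o["contact_force"])
th=np.radians(25); F=frame(-np.sin(th)*K-np.cos(th)*U,YK); g=np.array([.4788,.2889,.043])
t=g-.150*F[:,2]
rel(t-.06*F[:,2],F); rel(t,F)
E
```

```text
2.1 [ 0.602  0.812  0.612  1.741 -0.238 -0.552] [0.52105178 0.39545485 0.34386916] [0.12843669 0.10230433 0.45354282]
turn/pi [ 0.0002 -0.0003  0.0019] rows 0.048040831093089986 | slide after turn [-4.650e-02 -1.000e-04  2.222e-01] | slide before [-0.0467 -0.0005  0.2222]
turn/pi [ 0.0002 -0.0003  0.0019] rows 0.048040831093089986 | slide after turn [-4.650e-02 -1.000e-04  3.422e-01] | slide before [-0.0468 -0.0005  0.3422]
```

Request:
{"op": "play_rows", "data": {"targets": [{"dr": [0,0,0],"slide": [-0.0467,0,0.03],"jaw": 1.0},{"dr": [0,0,0.0019],"slide": [0,0,0.05],"jaw": 1.0},{"dr": [0,0,0],"slide": [0,0,0.05],"jaw": 1.0},{"dr": [0,0,0],"slide": [0,0,0.05],"jaw": 1.0},{"dr": [0,0,0],"slide": [0,0,0.04],"jaw": 1.0},{"dr": [0,0,0],"slide": [0,0,0.03],"jaw": 1.0},{"dr": [0,0,0],"slide": [0,0,0.02],"jaw": 1.0},{"dr": [0,0,0],"slide": [0,0,0.02],"jaw": 1.0},{"dr": [0,0,0],"slide": [0,0,0.02],"jaw": 1.0},{"dr": [0,0,0],"slide": [0,0,0.02],"jaw": 1.0},{"dr": [0,0,0],"slide": [0,0,0.012],"jaw": 1.0},{"dr": [0,0,0],"slide": [0,0,0],"jaw": 1.0}]}}

```text
clock: 3.1
tcp_pos: [0.5014, 0.3475, 0.1781]
tcp_rot: [-0.18, -0.546, 0.809, -0.121]
contact_force: [0.2, -0.5, 0.1]
opening: 0.0857
grip_force: 0.0
```

```bash
python3 - <<'E'
from h import *
o=monitor.get_obs();print(o["clock"],np.round(o["joints"],3),o["tcp_pos"],o["contact_force"])
th=np.radians(25); F=frame(-np.sin(th)*K-np.cos(th)*U,YK); g=np.array([.4788,.2889,.043])
rel(g-.150*F[:,2],F)
im=[cv2.resize(viewer.get_image(n)[y:y+75,x:x+100],(400,300),interpolation=cv2.INTER_CUBIC) for n,x,y in(("top",100,190),("side",130,125))]
cv2.imwrite("pics/g1.png",np.hstack(im))
E
```

```text
3.1 [ 0.558  0.798  0.144  1.278 -0.251 -0.582] [0.50135944 0.3475283  0.17812751] [ 0.23790406 -0.49899216  0.08468485]
turn/pi [ 0.0009 -0.0002 -0.0018] rows 0.050218459006058085 | slide after turn [-0.0004 -0.0013 -0.002 ] | slide before [-0.0004 -0.0013 -0.002 ]
```

View pics/g1.png

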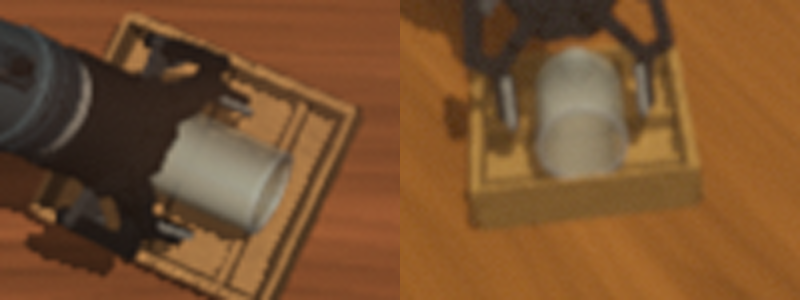

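The pads straddle the tube with both gaps open: side picture, pads at x≈511 and 640, glass 538 to 625. I'll shift about 1.5 mm and close.

Request:
{"op": "play_rows", "data": {"targets": [{"dr": [0,0,-0.0018],"slide": [0,-0.003,0],"jaw": 1.0},{"dr": [0,0,0],"slide": [0,0,0],"jaw": 0.5},{"dr": [0,0,0],"slide": [0,0,0],"jaw": 0.5},{"dr": [0,0,0],"slide": [0,0,0],"jaw": 0.5},{"dr": [0,0,0],"slide": [0,0,0],"jaw": 0.5},{"dr": [0,0,0],"slide": [0,0,0],"jaw": 0.5},{"dr": [0,0,0],"slide": [0,0,0],"jaw": 0.5},{"dr": [0,0,0],"slide": [0,0,0],"jaw": 0.5},{"dr": [0,0,0],"slide": [0,0,0],"jaw": 0.5}]}}

```text
clock: 3.95
tcp_pos: [0.5032, 0.3486, 0.1809]
tcp_rot: [-0.178, -0.549, 0.808, -0.12]
contact_force: [-3.8, 3.4, 5.6]
opening: 0.0615
grip_force: 65.9
```

Request:
{"op": "play_rows", "data": {"targets": [{"dr": [0,0,0],"slide": [0.006,0,-0.013],"jaw": 0.5},{"dr": [0,0,0],"slide": [0.008,0,-0.018],"jaw": 0.5},{"dr": [0,0,0],"slide": [0.0127,0,-0.0272],"jaw": 0.5},{"dr": [0,0,0],"slide": [0.0159,0,-0.034],"jaw": 0.5},{"dr": [0,0,0],"slide": [0.0159,0,-0.034],"jaw": 0.5},{"dr": [0,0,0],"slide": [0.0159,0,-0.034],"jaw": 0.5},{"dr": [0,0,0],"slide": [0.0159,0,-0.034],"jaw": 0.5},{"dr": [0,0,0],"slide": [0.0159,0,-0.034],"jaw": 0.5},{"dr": [0,0,0],"slide": [0.0159,0,-0.034],"jaw": 0.5},{"dr": [0,0,0],"slide": [0,0,0],"jaw": 0.5}]}}

```text
clock: 4.78
tcp_pos: [0.5044, 0.3477, 0.329]
tcp_rot: [-0.175, -0.548, 0.809, -0.121]
contact_force: [-0.3, 1.0, -2.0]
opening: 0.0608
grip_force: 65.8
```

```bash
cat >> h.py <<'E'
def stand(az,g,th=25,d=.150):
    a=np.radians(az);th=np.radians(th);h=np.array([np.cos(a),np.sin(a),0])
    F=frame(np.cos(th)*h-np.sin(th)*U,[-h[1],h[0],0]); return np.array(g)-d*F[:,2],F
E
python3 - <<'E'
from h import *
o=monitor.get_obs();print(o["clock"],np.round(o["joints"],3),o["tcp_pos"],o["contact_force"],o["opening"])
print("dish",onz("top",(253,190),.01),"candles",onz("top",(261,149),.02))
p,F=tool();print("grasp pt",p+.15*F[:,2])
for az,g in((12,(.56,.12,.16)),(20,(.56,.12,.16))):
    t,F=stand(az,g);print(t,F.round(2).tolist());rel(t,F)
# lifted side view jar pose check
cv2.imwrite("pics/l.png",np.hstack([viewer.get_image(n)[60:330,40:400] for n in("top","side")]))
E
```

```text
4.7833 [ 0.556  0.696  0.358  1.584 -0.253 -0.59 ] [0.50437358 0.34771313 0.32895106] [-0.28798963  1.00506766 -1.98688762] 0.06083174024818999
dish [0.6077643  0.00929952 0.01      ] candles [ 0.73010358 -0.01133317  0.02      ]
grasp pt [0.48182333 0.28942361 0.19259191]
[0.42702458 0.0917352  0.22339274] [[-0.41, -0.21, 0.89], [-0.09, 0.98, 0.19], [-0.91, 0.0, -0.42]]
turn/pi [ 0.1176 -0.4531  0.3239] rows 14.311077609574463 | slide after turn [ 0.3003 -0.4686 -0.1444] | slide before [ 0.3964 -0.0445  0.4141]
[0.43225239 0.07350367 0.22339274] [[-0.4, -0.34, 0.85], [-0.14, 0.94, 0.31], [-0.91, 0.0, -0.42]]
turn/pi [ 0.1009 -0.465   0.2785] rows 13.859676904066061 | slide after turn [ 0.3279 -0.466  -0.2036] | slide before [ 0.4236 -0.0676  0.4267]
```

View pics/l.png

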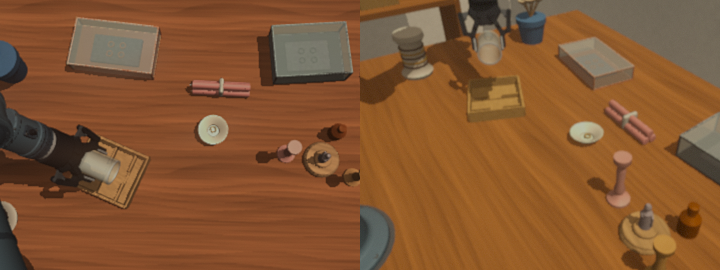

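The jar is lifted clear of the carton, held square (picture left (100,165), right (488,47)). The counter around (.56,.12) is bare. I move over it, then turn the jar upright.

Request:
{"op": "play_rows", "data": {"targets": [{"dr": [0,0,0],"slide": [0.03,-0.0026,0.014],"jaw": 0.5},{"dr": [0,0,0],"slide": [0.0604,-0.0056,0.0282],"jaw": 0.5},{"dr": [0,0,0],"slide": [0.0604,-0.0056,0.0282],"jaw": 0.5},{"dr": [0,0,0],"slide": [0.0604,-0.0056,0.0282],"jaw": 0.5},{"dr": [0,0,0],"slide": [0.0604,-0.0056,0.0282],"jaw": 0.5},{"dr": [0,0,0],"slide": [0.0604,-0.0056,0.0282],"jaw": 0.5},{"dr": [0,0,0],"slide": [0.0604,-0.0056,0.0282],"jaw": 0.5},{"dr": [0,0,0],"slide": [0.0604,-0.0056,0.0282],"jaw": 0.5},{"dr": [0,0,0],"slide": [0.03,-0.0026,0.014],"jaw": 0.5},{"dr": [0.0078,-0.0302,0.0216],"slide": [0,0,0],"jaw": 0.5},{"dr": [0.0078,-0.0302,0.0216],"slide": [0,0,0],"jaw": 0.5},{"dr": [0.0078,-0.0302,0.0216],"slide": [0,0,0],"jaw": 0.5}]}}

```text
clock: 5.88
tcp_pos: [0.425, 0.0912, 0.3222]
tcp_rot: [-0.028, -0.48, 0.872, -0.088]
contact_force: [-0.5, -0.6, -3.6]
opening: 0.0608
grip_force: 66.1
```

Request:
{"op": "play_rows", "data": {"targets": [{"dr": [0.0078,-0.0302,0.0216],"slide": [0,0,0],"jaw": 0.5},{"dr": [0.0078,-0.0302,0.0216],"slide": [0,0,0],"jaw": 0.5},{"dr": [0.0078,-0.0302,0.0216],"slide": [0,0,0],"jaw": 0.5},{"dr": [0.0078,-0.0302,0.0216],"slide": [0,0,0],"jaw": 0.5},{"dr": [0.0078,-0.0302,0.0216],"slide": [0,0,0],"jaw": 0.5},{"dr": [0.0078,-0.0302,0.0216],"slide": [0,0,0],"jaw": 0.5},{"dr": [0.0078,-0.0302,0.0216],"slide": [0,0,0],"jaw": 0.5},{"dr": [0.0078,-0.0302,0.0216],"slide": [0,0,0],"jaw": 0.5},{"dr": [0.0078,-0.0302,0.0216],"slide": [0,0,0],"jaw": 0.5},{"dr": [0.0078,-0.0302,0.0216],"slide": [0,0,0],"jaw": 0.5},{"dr": [0.0078,-0.0302,0.0216],"slide": [0,0,0],"jaw": 0.5},{"dr": [0.0078,-0.0302,0.0216],"slide": [0,0,0],"jaw": 0.5}]}}

```text
clock: 6.88
tcp_pos: [0.4666, 0.0968, 0.3703]
tcp_rot: [0.505, -0.089, 0.857, 0.055]
contact_force: [1.1, 0.1, -3.2]
opening: 0.0608
grip_force: 67.3
```

```bash
python3 - <<'E'
from h import *
o=monitor.get_obs();print(o["clock"],np.round(o["joints"],3),o["tcp_pos"],o["contact_force"],o["opening"])
p,F=tool();print("grasp pt",p+.15*F[:,2],F.round(3).tolist())
t,F=stand(12,(.56,.12,.08));rel(t,F)
s=viewer.get_image("side");t=viewer.get_image("top")
cv2.imwrite("pics/u.png",np.hstack([cv2.resize(s[90:240,150:300],(400,400),interpolation=cv2.INTER_CUBIC),cv2.resize(t[120:270,150:300],(400,400),interpolation=cv2.INTER_CUBIC)]))
E
```

```text
6.8833 [ 0.023 -0.144 -1.02  -0.364  0.166 -0.088] [0.46661218 0.0968025  0.37031955] [ 1.05242308  0.05077483 -3.21999054] 0.060752973763985765
grasp pt [0.59496958 0.12452983 0.29782422] [[-0.473, -0.209, 0.856], [-0.097, 0.978, 0.185], [-0.875, 0.004, -0.483]]
turn/pi [ 0.0009 -0.0217 -0.0011] rows 0.5460486133392073 | slide after turn [0.445  0.0065 0.1197] | slide before [0.4358 0.0047 0.1497]
```

View pics/u.png

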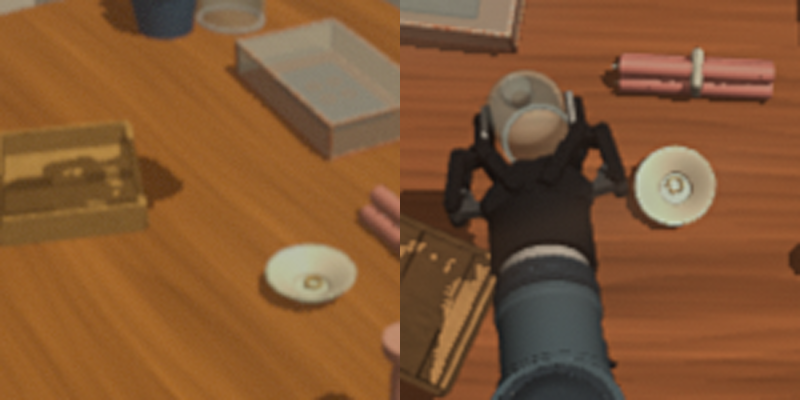

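Joint 3 sits at its limit (-1.02), so this spot is too close in for the upright jar; the jar itself is held at the tube. I'll use a farther free spot, (.65,.14).

```bash
python3 - <<'E'
from h import *
for g in((.65,.14,.2),(.65,.14,.07)):
    t,F=stand(12,g);print(t);rel(t,F)
print("tray corner",onz("top",(196,137),.03),"candle end",onz("top",(232,147),.02))
E
```

```text
[0.51702458 0.1117352  0.26339274]
turn/pi [ 0.0012 -0.0206  0.0006] rows 0.5200450118357022 | slide after turn [0.1531 0.0081 0.1847] | slide before [0.1408 0.0076 0.1943]
[0.51702458 0.1117352  0.13339274]
turn/pi [ 0.0012 -0.0206  0.0006] rows 0.5200450118357022 | slide after turn [0.3888 0.0081 0.2946] | slide before [0.3689 0.0076 0.3192]
tray corner [0.75910401 0.1812212  0.03      ] candle end [0.73419968 0.0746538  0.02      ]
```

Request:
{"op": "play_rows", "data": {"targets": [{"dr": [0,0,0],"slide": [0.02,0.0013,0.0278],"jaw": 0.5},{"dr": [0,0,0],"slide": [0.02,0.0013,0.0278],"jaw": 0.5},{"dr": [0,0,0],"slide": [0.02,0.0013,0.0278],"jaw": 0.5},{"dr": [0,0,0],"slide": [0.02,0.0013,0.0278],"jaw": 0.5},{"dr": [0,0,0],"slide": [0.02,0.0013,0.0278],"jaw": 0.5},{"dr": [0,0,0],"slide": [0.02,0.0013,0.0278],"jaw": 0.5},{"dr": [0.0012,-0.0206,0.0006],"slide": [0.02,0,0.0278],"jaw": 0.5},{"dr": [0,0,0],"slide": [0,0,0],"jaw": 0.5}]}}

```text
clock: 7.65
tcp_pos: [0.5403, 0.1163, 0.2763]
tcp_rot: [0.516, -0.09, 0.85, 0.055]
contact_force: [-0.8, 0.3, -2.5]
opening: 0.0609
grip_force: 67.3
```

```bash
python3 - <<'E'
from h import *
o=monitor.get_obs();print(o["clock"],np.round(o["joints"],3),o["tcp_pos"],o["contact_force"],o["opening"])
p,F=tool();print("grasp pt",p+.15*F[:,2],F.round(3).tolist())
for z in(.13,.08,.06):
    t,F=stand(12,(.65,.14,z));rel(t,F)
E
```

```text
7.65 [ 0.065  0.229 -1.02  -0.766  0.131 -0.067] [0.54025762 0.11630352 0.27627855] [-0.79637285  0.28964504 -2.47038988] 0.060872335975846195
grasp pt [0.67043119 0.14432751 0.20721699] [[-0.45, -0.21, 0.868], [-0.096, 0.978, 0.187], [-0.888, 0.001, -0.46]]
turn/pi [ 0.0007 -0.0134 -0.    ] rows 0.337614189984576 | slide after turn [0.1703 0.0007 0.0271] | slide before [0.169  0.0006 0.0343]
turn/pi [ 0.0007 -0.0134 -0.    ] rows 0.337614189984576 | slide after turn [0.2609 0.0007 0.0694] | slide before [0.2577 0.0005 0.0803]
turn/pi [ 0.0007 -0.0134 -0.    ] rows 0.337614189984576 | slide after turn [0.2971 0.0007 0.0863] | slide before [0.2932 0.0005 0.0987]
```

```bash
cat > k.py <<'E'
from h import *
D=[([1.2267,.3781,.0796,1.2744,0,1.4605],[.1331,.5591,.4038],None),
([.602,.812,.612,1.741,-.238,-.552],[.52105,.39545,.34387],[-.18,-.551,.806,-.121]),
([.558,.798,.144,1.278,-.251,-.582],[.50136,.34753,.17813],[-.18,-.546,.809,-.121]),
([.556,.696,.358,1.584,-.253,-.59],[.50437,.34771,.32895],[-.175,-.548,.809,-.121]),
([.023,-.144,-1.02,-.364,.166,-.088],[.46661,.0968,.37032],[.505,-.089,.857,.055]),
([.065,.229,-1.02,-.766,.131,-.067],[.54026,.1163,.27628],[.516,-.09,.85,.055])]
def fk(P,q):
    r0,off,z0,L1,L2,e,Lm,Lt=P; c=q[1]-q[2]; s=c+q[3]
    r=r0+L1*np.sin(q[1])+L2*np.cos(c)+e*np.sin(c)+Lm*np.cos(s); z=z0+L1*np.cos(q[1])-L2*np.sin(c)+e*np.cos(c)-Lm*np.sin(s)
    t=R.from_euler("ZYZ",[0,s,q[4]]).as_matrix()@[1,0,0]
    return R.from_euler("z",q[0]).as_matrix()@(np.array([r,off,z])+Lt*t), R.from_euler("z",q[0]).as_matrix()@t
def f(P): return np.ravel([fk(P,q)[0]-p for q,p,_ in D])
def fitP():
    r=least_squares(lambda P:np.r_[f(P),1e-3*(P-[0,.06,.3,.3,.3,0,.1,.1])],[0,.06,.3,.3,.3,0,.1,.1]); return r.x
if __name__=="__main__":
    P=fitP();print(P.round(4),np.abs(f(P)).max())
    for q,p,r in D[1:]: 
        w,x,y,z=r; print((fk(P,q)[1]-R.from_quat([x,y,z,w]).as_matrix()[:,2]).round(3))
    lo=[-2.72,-.84,-1.02,-1.77,-1.37];hi=[2.72,1.66,1.22,2.12,1.28]
    for th in(25,):
      for rad in(.6,.65,.7,.75,.8):
        for z in(.2,.055):
          t,F=stand(12,np.array([rad*np.cos(.21),rad*np.sin(.21),z]),th)
          g=lambda q:np.r_[fk(P,q)[0]-t,(fk(P,q)[1]-F[:,2])*.3]
          s=least_squares(g,[.1,.3,-.5,0,.1],bounds=(lo,hi));print(th,rad,z,s.x.round(2),np.abs(s.fun).max().round(4))
E
python3 k.py
```

```text
[3.000e-04 6.330e-02 2.593e-01 4.978e-01 3.832e-01 7.310e-02 1.386e-01
 1.368e-01] 0.00029311847025409454
[ 0. -0. -0.]
[ 0.     0.001 -0.   ]
[-0.    -0.001  0.   ]
[0.    0.001 0.001]
[0.    0.001 0.001]
25 0.6 0.2 [ 0.04  0.07 -1.02 -0.49  0.15] 0.0451
25 0.6 0.055 [ 0.06  0.58 -1.02 -0.95  0.14] 0.0946
25 0.65 0.2 [ 0.06  0.19 -1.02 -0.69  0.14] 0.0275
25 0.65 0.055 [ 0.07  0.67 -1.02 -1.15  0.13] 0.062
25 0.7 0.2 [ 0.07  0.3  -1.02 -0.87  0.13] 0.0022
25 0.7 0.055 [ 0.07  0.73 -1.02 -1.28  0.12] 0.0218
25 0.75 0.2 [ 0.08  0.36 -0.91 -0.83  0.12] 0.0
25 0.75 0.055 [ 0.08  0.75 -0.96 -1.26  0.12] 0.0
25 0.8 0.2 [ 0.09  0.43 -0.78 -0.77  0.11] 0.0
25 0.8 0.055 [ 0.09  0.76 -0.82 -1.15  0.11] 0.0
```

```bash
python3 - <<'E'
from k import *
P=fitP();lo=np.array([-2.72,-.84,-1.02,-1.77,-1.37])+.05;hi=np.array([2.72,1.66,1.22,2.12,1.28])-.05
for x in(.45,.5,.55):
  for y in(0.04,.09,.12):
    for az in(35,50,65,80):
      e=[]
      for z in(.2,.05):
        t,F=stand(az,np.array([x,y,z]))
        g=lambda q:np.r_[fk(P,q)[0]-t,(fk(P,q)[1]-F[:,2])*.3]
        s=least_squares(g,[0,.4,-.5,0,.8 if 1 else 0],bounds=(lo,hi));e.append((np.abs(s.fun).max().round(4),s.x.round(2)))
      if max(e[0][0],e[1][0])<.002: print(x,y,az,e[0][1],e[1][1])
E
```

```text
0.45 0.04 65 [-0.68  0.37 -0.62  1.07  1.07] [-0.68  0.65 -0.71  0.69  1.07]
0.45 0.04 80 [-0.63  0.55 -0.37  1.4   0.95] [-0.63  0.79 -0.44  1.09  0.95]
0.45 0.09 65 [-0.58  0.28 -0.73  0.86  1.11] [-0.58  0.59 -0.84  0.43  1.11]
0.45 0.09 80 [-0.53  0.49 -0.46  1.27  1.01] [-0.53  0.74 -0.54  0.94  1.01]
0.45 0.12 65 [-0.5   0.22 -0.79  0.7   1.13] [-0.5   0.56 -0.92  0.25  1.13]
0.45 0.12 80 [-0.47  0.45 -0.51  1.18  1.05] [-0.47  0.71 -0.59  0.83  1.05]
0.5 0.04 65 [-0.61  0.4  -0.54  0.99  1.1 ] [-0.61  0.67 -0.64  0.62  1.1 ]
0.5 0.04 80 [-0.57  0.6  -0.26  1.4   0.99] [-0.57  0.82 -0.33  1.11  0.99]
0.5 0.09 65 [-0.51  0.32 -0.65  0.76  1.13] [-0.51  0.61 -0.76  0.36  1.13]
0.5 0.09 80 [-0.48  0.54 -0.34  1.26  1.04] [-0.48  0.77 -0.43  0.95  1.04]
0.5 0.12 65 [-0.44  0.27 -0.72  0.6   1.13] [-0.44  0.58 -0.84  0.18  1.13]
0.5 0.12 80 [-0.42  0.5  -0.39  1.16  1.07] [-0.42  0.74 -0.48  0.84  1.07]
0.55 0.04 50 [-0.55  0.22 -0.82  0.22  1.11] [-0.55  0.56 -0.93 -0.24  1.11]
0.55 0.04 65 [-0.55  0.44 -0.45  0.91  1.12] [-0.55  0.69 -0.55  0.57  1.12]
0.55 0.04 80 [-0.52  0.66 -0.13  1.41  1.02] [-0.52  0.86 -0.21  1.13  1.02]
0.55 0.09 65 [-0.46  0.37 -0.57  0.68  1.13] [-0.46  0.63 -0.67  0.31  1.13]
0.55 0.09 80 [-0.44  0.6  -0.22  1.26  1.07] [-0.44  0.81 -0.3   0.97  1.07]
0.55 0.12 65 [-0.4   0.32 -0.63  0.53  1.13] [-0.4   0.61 -0.75  0.13  1.13]
0.55 0.12 80 [-0.38  0.56 -0.27  1.16  1.09] [-0.38  0.77 -0.36  0.85  1.09]
```

```bash
python3 - <<'E'
from k import *
P=fitP();lo=np.array([-2.72,-.84,-1.02,-1.77,-1.37]);hi=np.array([2.72,1.66,1.22,2.12,1.28])
p0,F0=tool()
t,F=stand(72,(.47,.07,.2))
for mid in((.54,-.02,.276),(.52,-.08,.276)):
  mid=np.array(mid);q=np.array([.065,.229,-1.0,-.766,.131]);rv=R.from_matrix(F0.T@F).as_rotvec()
  print(mid,"turn",(rv/np.pi).round(4),"slide1",(F0.T@(mid-p0)/.5).round(4),"slide2",(F.T@(t-mid)/.5).round(4),"down",(F.T@U).round(3))
  W=[(p0+(mid-p0)*a,F0) for a in(.33,.66,1)]+[(mid,F0@R.from_rotvec(rv*a).as_matrix()) for a in np.linspace(.2,1,5)]+[(mid+(t-mid)*a,F) for a in(.5,1)]
  for tt,FF in W:
    g=lambda q:np.r_[fk(P,q)[0]-tt,(fk(P,q)[1]-FF[:,2])*.3]
    s=least_squares(g,np.clip(q,lo+.01,hi-.01),bounds=(lo,hi));q=s.x;print(q.round(2),np.abs(s.fun).max().round(3))
E
```

```text
[ 0.54  -0.02   0.276] turn [-0.2984 -0.012  -0.1472] slide1 [ 0.0268 -0.2664 -0.0511] slide2 [ 0.0837  0.1888 -0.1198] down [-0.906 -0.    -0.423]
[-0.04  0.21 -1.02 -0.73  0.22] 0.003
[-0.15  0.21 -1.02 -0.71  0.32] 0.004
[-0.26  0.21 -1.02 -0.7   0.41] 0.001
[-0.31  0.22 -0.98 -0.6   0.64] 0.0
[-0.35  0.23 -0.9  -0.4   0.84] 0.0
[-0.37  0.26 -0.77 -0.08  1.  ] 0.0
[-0.39  0.33 -0.59  0.38  1.11] 0.0
[-0.39  0.47 -0.36  0.91  1.13] 0.0
[-0.47  0.44 -0.44  1.02  1.11] 0.0
[-0.58  0.43 -0.52  1.13  1.07] 0.0
[ 0.52  -0.08   0.276] turn [-0.2984 -0.012  -0.1472] slide1 [ 0.0563 -0.3754 -0.1083] slide2 [ 0.0302  0.1878 -0.0052] down [-0.906 -0.    -0.423]
[-0.09  0.2  -1.02 -0.7   0.27] 0.007
[-0.25  0.18 -1.02 -0.65  0.41] 0.007
[-0.41  0.18 -1.02 -0.63  0.54] 0.002
[-0.46  0.2  -0.97 -0.49  0.76] 0.0
[-0.49  0.22 -0.86 -0.23  0.94] 0.0
[-0.51  0.27 -0.7   0.17  1.07] 0.0
[-0.52  0.39 -0.49  0.68  1.13] 0.0
[-0.51  0.53 -0.28  1.16  1.09] 0.0
[-0.54  0.48 -0.4   1.14  1.08] 0.0
[-0.58  0.43 -0.52  1.13  1.07] 0.0
```

Request:
{"op": "play_rows", "data": {"targets": [{"dr": [0,0,0],"slide": [0.0054,-0.0533,-0.0102],"jaw": 0.5},{"dr": [0,0,0],"slide": [0.0054,-0.0533,-0.0102],"jaw": 0.5},{"dr": [0,0,0],"slide": [0.0054,-0.0533,-0.0102],"jaw": 0.5},{"dr": [0,0,0],"slide": [0.0054,-0.0533,-0.0102],"jaw": 0.5},{"dr": [0,0,0],"slide": [0.0054,-0.0533,-0.0102],"jaw": 0.5},{"dr": [-0.0332,-0.0013,-0.0164],"slide": [0,0,0],"jaw": 0.5},{"dr": [-0.0332,-0.0013,-0.0164],"slide": [0,0,0],"jaw": 0.5},{"dr": [-0.0332,-0.0013,-0.0164],"slide": [0,0,0],"jaw": 0.5},{"dr": [-0.0332,-0.0013,-0.0164],"slide": [0,0,0],"jaw": 0.5},{"dr": [-0.0332,-0.0013,-0.0164],"slide": [0,0,0],"jaw": 0.5},{"dr": [-0.0332,-0.0013,-0.0164],"slide": [0,0,0],"jaw": 0.5},{"dr": [-0.0332,-0.0013,-0.0164],"slide": [0,0,0],"jaw": 0.5}]}}

```text
clock: 8.65
tcp_pos: [0.5423, -0.0192, 0.2808]
tcp_rot: [0.467, -0.397, 0.749, 0.252]
contact_force: [0.6, 0.7, -4.2]
opening: 0.0606
grip_force: 67.5
```

Request:
{"op": "play_rows", "data": {"targets": [{"dr": [-0.0332,-0.0013,-0.0164],"slide": [0,0,0],"jaw": 0.5},{"dr": [-0.0332,-0.0013,-0.0164],"slide": [0,0,0],"jaw": 0.5},{"dr": [0,0,0],"slide": [0,0,0],"jaw": 0.5}]}}

```text
clock: 8.9
tcp_pos: [0.5432, -0.0194, 0.2782]
tcp_rot: [0.444, -0.449, 0.719, 0.289]
contact_force: [0.5, -0.2, -4.2]
opening: 0.0613
grip_force: 67.4
```

```bash
python3 - <<'E'
from h import *
o=monitor.get_obs();print(o["clock"],np.round(o["joints"],3),o["tcp_pos"],o["contact_force"],o["opening"])
for z in(.2,.07):
    t,F=stand(72,(.47,.07,z));rel(t,F)
E
```

```text
8.9 [-0.386  0.384 -0.483  0.601  1.114 -1.438] [ 0.54322689 -0.01940357  0.27820319] [ 0.51121118 -0.1769788  -4.17108539] 0.061268097786229055
turn/pi [-0.0351 -0.0053 -0.0226] rows 1.0575766940524083 | slide after turn [ 0.089   0.1945 -0.1208] | slide before [ 0.1042  0.1733 -0.1395]
turn/pi [-0.0351 -0.0053 -0.0226] rows 1.0575766940524083 | slide after turn [ 0.3247  0.1945 -0.0109] | slide before [ 0.3379  0.169  -0.0255]
```

Request:
{"op": "play_rows", "data": {"targets": [{"dr": [-0.0176,-0.0027,-0.0113],"slide": [0,0,0],"jaw": 0.5},{"dr": [-0.0175,-0.0026,-0.0113],"slide": [0,0,0],"jaw": 0.5},{"dr": [0,0,0],"slide": [0.0178,0.0389,-0.0242],"jaw": 0.5},{"dr": [0,0,0],"slide": [0.0178,0.0389,-0.0242],"jaw": 0.5},{"dr": [0,0,0],"slide": [0.0178,0.0389,-0.0242],"jaw": 0.5},{"dr": [0,0,0],"slide": [0.0178,0.0389,-0.0242],"jaw": 0.5},{"dr": [0,0,0],"slide": [0.0178,0.0389,-0.0242],"jaw": 0.5},{"dr": [0,0,0],"slide": [0.036,0,0.017],"jaw": 0.5},{"dr": [0,0,0],"slide": [0.036,0,0.017],"jaw": 0.5},{"dr": [0,0,0],"slide": [0.036,0,0.017],"jaw": 0.5},{"dr": [0,0,0],"slide": [0.036,0,0.017],"jaw": 0.5},{"dr": [0,0,0],"slide": [0,0,0],"jaw": 0.5}]}}

```text
clock: 9.9
tcp_pos: [0.4297, -0.0587, 0.1809]
tcp_rot: [0.437, -0.498, 0.681, 0.311]
contact_force: [-1.0, 0.3, -2.5]
opening: 0.0611
grip_force: 67.5
```

```bash
python3 - <<'E'
from h import *
o=monitor.get_obs();print(o["clock"],np.round(o["joints"],3),o["tcp_pos"],o["contact_force"],o["opening"])
t,F=stand(72,(.47,.07,.12));rel(t,F);print((F.T@U).round(3))
p,Fm=tool();g=p+.15*Fm[:,2];print("gp",g,Fm.round(3).tolist())
s=viewer.get_image("side");t=viewer.get_image("top")
c=proj("side",g)[0];d=proj("top",g)[0];print(c,d)
out=[]
for n,im,q in(("side",s,c),("top",t,d)):
    o0=(q-[40,60]).round().astype(int); m=cv2.resize(im[o0[1]:o0[1]+100,o0[0]:o0[0]+80],(400,500),interpolation=cv2.INTER_CUBIC)
    for h,r in((-.05,.031),(.028,.031),(.063,.012)):
        P=circ(g[0],g[1],g[2]+h,r);cv2.polylines(m,[((proj(n,P)-o0+.5)*5-.5).round().astype(int)],True,(255,255,0))
    out.append(m)
cv2.imwrite("pics/v.png",np.hstack(out))
E
```

```text
9.9 [-0.573  0.562 -0.586  0.913  1.069 -2.13 ] [ 0.42972547 -0.05874993  0.18090676] [-1.03699464  0.28738344 -2.53351715] 0.06107884308188045
turn/pi [-0.0018 -0.0006  0.003 ] rows 0.08813369341624096 | slide after turn [-0.0036  0.003  -0.004 ] | slide before [-0.0036  0.0029 -0.004 ]
[-0.906 -0.    -0.423]
gp [0.4725038  0.07017596 0.11728185] [[-0.122, -0.951, 0.285], [-0.406, 0.31, 0.86], [-0.906, -0.011, -0.424]]
[206.61095427 166.66974743] [227.86753217 232.44163093]
```

View pics/v.png

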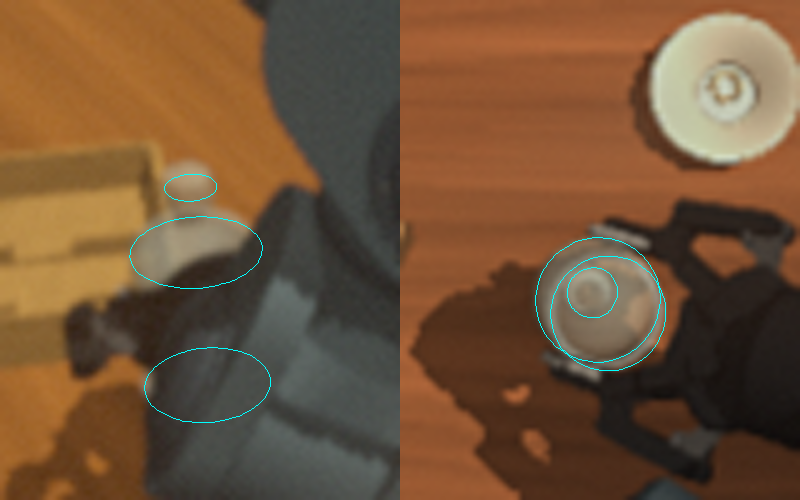

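The jar hangs upright to within about a degree: predicted and seen knob agree at (591,292) and (590,290) in the top crop. I'll lower it, coarse first, then in fine rows watching the force.

Request:
{"op": "play_rows", "data": {"targets": [{"dr": [-0.0018,-0.0006,0.003],"slide": [0.01,0,0.0046],"jaw": 0.5},{"dr": [0,0,0],"slide": [0.02,0,0.0093],"jaw": 0.5},{"dr": [0,0,0],"slide": [0.02,0,0.0093],"jaw": 0.5},{"dr": [0,0,0],"slide": [0.02,0,0.0093],"jaw": 0.5},{"dr": [0,0,0],"slide": [0.02,0,0.0093],"jaw": 0.5},{"dr": [0,0,0],"slide": [0.01,0,0.0046],"jaw": 0.5},{"dr": [0,0,0],"slide": [0.0027,0,0.0013],"jaw": 0.5},{"dr": [0,0,0],"slide": [0,0,0],"jaw": 0.5},{"dr": [0,0,0],"slide": [0,0,0],"jaw": 0.5}]}}

```text
clock: 10.75
tcp_pos: [0.432, -0.0597, 0.1275]
tcp_rot: [0.437, -0.496, 0.681, 0.315]
contact_force: [0.4, -0.2, -2.7]
opening: 0.0607
grip_force: 67.5
```

Request:
{"op": "play_rows", "data": {"targets": [{"dr": [0,0,0],"slide": [0.0027,0,0.0013],"jaw": 0.5},{"dr": [0,0,0],"slide": [0.0027,0,0.0013],"jaw": 0.5},{"dr": [0,0,0],"slide": [0.0027,0,0.0013],"jaw": 0.5},{"dr": [0,0,0],"slide": [0.0027,0,0.0013],"jaw": 0.5},{"dr": [0,0,0],"slide": [0.0027,0,0.0013],"jaw": 0.5},{"dr": [0,0,0],"slide": [0,0,0],"jaw": 0.5}]}}

```text
clock: 11.25
tcp_pos: [0.4318, -0.0595, 0.1196]
tcp_rot: [0.436, -0.496, 0.681, 0.315]
contact_force: [-0.6, -0.1, -2.2]
opening: 0.0609
grip_force: 67.5
```

Request:
{"op": "play_rows", "data": {"targets": [{"dr": [0,0,0],"slide": [0.0018,0,0.0008],"jaw": 0.5},{"dr": [0,0,0],"slide": [0.0018,0,0.0008],"jaw": 0.5},{"dr": [0,0,0],"slide": [0,0,0],"jaw": 0.5}]}}

```text
clock: 11.5
tcp_pos: [0.4319, -0.0596, 0.1177]
tcp_rot: [0.436, -0.496, 0.681, 0.315]
contact_force: [-0.2, -0.3, -2.5]
opening: 0.061
grip_force: 67.5
```

Request:
{"op": "play_rows", "data": {"targets": [{"dr": [0,0,0],"slide": [0.0018,0,0.0008],"jaw": 0.5},{"dr": [0,0,0],"slide": [0.0018,0,0.0008],"jaw": 0.5},{"dr": [0,0,0],"slide": [0,0,0],"jaw": 0.5}]}}

```text
clock: 11.75
tcp_pos: [0.4319, -0.0596, 0.1158]
tcp_rot: [0.436, -0.496, 0.681, 0.315]
contact_force: [-0.2, -1.3, -2.2]
opening: 0.061
grip_force: 67.7
```

Mouth nominally about 2 mm above the counter; I continue in 1 mm rows.

Request:
{"op": "play_rows", "data": {"targets": [{"dr": [0,0,0],"slide": [0.0018,0,0.0008],"jaw": 0.5},{"dr": [0,0,0],"slide": [0,0,0],"jaw": 0.5}]}}

```text
clock: 11.92
tcp_pos: [0.4319, -0.0597, 0.1155]
tcp_rot: [0.437, -0.495, 0.681, 0.316]
contact_force: [-2.2, -1.7, 3.5]
opening: 0.0611
grip_force: 68.3
```

Request:
{"op": "play_rows", "data": {"targets": [{"dr": [0,0,0],"slide": [0.0018,0,0.0008],"jaw": 0.5},{"dr": [0,0,0],"slide": [0,0,0],"jaw": 0.5}]}}

```text
clock: 12.08
tcp_pos: [0.4318, -0.0597, 0.1152]
tcp_rot: [0.438, -0.494, 0.681, 0.316]
contact_force: [-5.2, -5.5, 11.7]
opening: 0.0609
grip_force: 69.1
```

Request:
{"op": "play_rows", "data": {"targets": [{"dr": [0,0,0],"slide": [0.0018,0,0.0008],"jaw": 0.5},{"dr": [0,0,0],"slide": [0,0,0],"jaw": 0.5}]}}

```text
clock: 12.25
tcp_pos: [0.4317, -0.0597, 0.1149]
tcp_rot: [0.439, -0.493, 0.681, 0.316]
contact_force: [-7.8, -7.4, 17.8]
opening: 0.0611
grip_force: 69.7
```

Contact found at TCP z≈.1155. I ease back up about 2 mm to a light touch, then open.

Request:
{"op": "play_rows", "data": {"targets": [{"dr": [0,0,0],"slide": [-0.0036,0,-0.0016],"jaw": 0.5},{"dr": [0,0,0],"slide": [0,0,0],"jaw": 0.5},{"dr": [0,0,0],"slide": [0,0,0],"jaw": 0.5}]}}

```text
clock: 12.5
tcp_pos: [0.4319, -0.0597, 0.1155]
tcp_rot: [0.437, -0.495, 0.681, 0.316]
contact_force: [-4.3, -5.3, 8.1]
opening: 0.0612
grip_force: 68.7
```

Request:
{"op": "play_rows", "data": {"targets": [{"dr": [0,0,0],"slide": [0,0,0],"jaw": 0.8},{"dr": [0,0,0],"slide": [0,0,0],"jaw": 0.85},{"dr": [0,0,0],"slide": [0,0,0],"jaw": 0.9},{"dr": [0,0,0],"slide": [0,0,0],"jaw": 1.0},{"dr": [0,0,0],"slide": [0,0,0],"jaw": 1.0},{"dr": [0,0,0],"slide": [0,0,0],"jaw": 1.0},{"dr": [0,0,0],"slide": [0,0,0],"jaw": 1.0}]}}

```text
clock: 13.08
tcp_pos: [0.4319, -0.0596, 0.1148]
tcp_rot: [0.436, -0.496, 0.681, 0.315]
contact_force: [0.6, -0.3, -0.3]
opening: 0.0853
grip_force: 0.0
```

Request:
{"op": "play_rows", "data": {"targets": [{"dr": [0,0,0],"slide": [0,0,-0.02],"jaw": 1.0},{"dr": [0,0,0],"slide": [0,0,-0.03],"jaw": 1.0},{"dr": [0,0,0],"slide": [0,0,-0.05],"jaw": 1.0},{"dr": [0,0,0],"slide": [0,0,-0.05],"jaw": 1.0},{"dr": [0,0,0],"slide": [-0.06,0,-0.05],"jaw": 1.0},{"dr": [0,0,0],"slide": [-0.07,0,-0.03],"jaw": 1.0},{"dr": [0,0,0],"slide": [-0.07,0,-0.03],"jaw": 1.0},{"dr": [0,0,0],"slide": [-0.07,0,-0.03],"jaw": 1.0},{"dr": [0,0,0],"slide": [-0.07,0,-0.03],"jaw": 1.0},{"dr": [0,0,0],"slide": [0,0,0],"jaw": 1.0}]}}

```text
clock: 13.92
tcp_pos: [0.4093, -0.13, 0.3423]
tcp_rot: [0.438, -0.497, 0.681, 0.312]
contact_force: [0.4, 0.7, -0.7]
opening: 0.0855
grip_force: 0.0
```

```bash
python3 - <<'E'
from h import *
o=monitor.get_obs();print(o["clock"],np.round(o["joints"],3),o["tcp_pos"],o["contact_force"],o["opening"])
s=viewer.get_image("side");t=viewer.get_image("top");cv2.imwrite("pics/s2r.png",s);cv2.imwrite("pics/t2r.png",t)
g=np.array([.4736,.0693,0]);out=[]
for n,im in(("side",s),("top",t)):
    o0=(proj(n,g+[0,0,.06])[0]-[40,50]).round().astype(int);print(n,o0); m=cv2.resize(im[o0[1]:o0[1]+100,o0[0]:o0[0]+80],(400,500),interpolation=cv2.INTER_CUBIC)
    out.append(m)
cv2.imwrite("pics/j.png",np.hstack(out))
E
```

```text
13.9167 [-0.733  0.418 -0.337  1.527  0.981 -2.387] [ 0.40932085 -0.1299774   0.34225472] [ 0.43686052  0.72525518 -0.72110063] 0.0855140968991314
side [169 136]
top [190 184]
```

View pics/j.png

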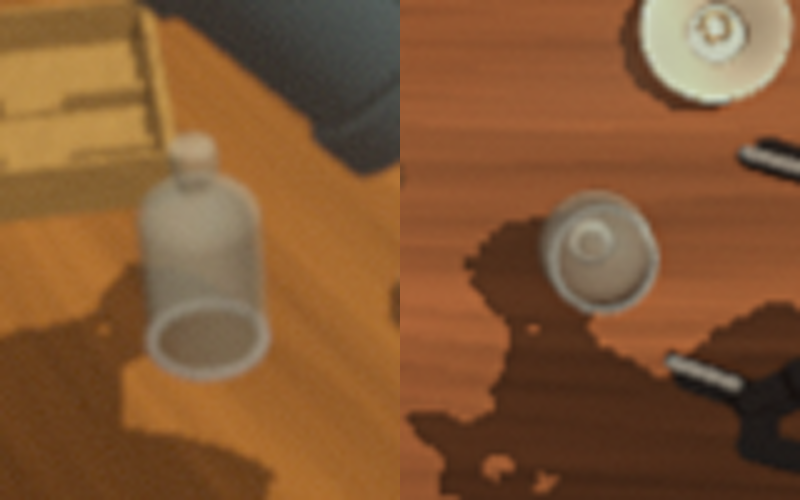

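The jar stands upright and free. In the side crop the mouth is centred near (208,340) and the knob top near (192,140); in the top crop they are near (603,260) and (591,241). I'll measure jar and base numerically against silhouettes.

```bash
python3 - <<'E'
from h import *
f=lambda o,c:np.array(o)+(np.array(c)+.5)/5-.5
S,T=(169,136),(190,184)
print("mouth top",onz("top",f(T,(203,260)),0),"side",onz("side",f(S,(208,340)),0))
print("knob top z.12",onz("top",f(T,(191,241)),.12),"side knob mid",onz("side",f(S,(194,155)),.113))
# base: maximise edge strength along projected circles in both pictures
def edge(fn):
    g=cv2.GaussianBlur(cv2.imread(fn).astype(np.float32),(0,0),.8); return g
from scipy.ndimage import map_coordinates as mc
I={"top":edge("pics/top0.png"),"side":edge("pics/side0.png")}
def sc(x,y,n,rings):
    v=0
    for z,r in rings:
        a=[np.stack([mc(I[n][...,c],proj(n,circ(x,y,z,r+d,180))[:,::-1].T,order=1) for c in range(3)],1) for d in(-.003,.003)]
        dd=np.linalg.norm(a[1]-a[0],axis=1); v+=np.minimum(dd,40).mean()
    return v
xs=np.arange(.520,.5405,.001);ys=np.arange(-.315,-.294,.001)
tot=0
for n in("top","side"):
  for nm,rg in(("outer",[(.016,.051)]),("step",[(.024,.0235)])):
    M=np.array([[sc(x,y,n,rg) for y in ys] for x in xs]);i,j=np.unravel_index(M.argmax(),M.shape);print(n,nm,xs[i],ys[j],M.max().round(1),np.median(M).round(1));
    if nm=="outer": tot=tot+M
i,j=np.unravel_index(tot.argmax(),tot.shape);print("both",xs[i],ys[j])
E
```

```text
mouth top [0.47408552 0.07168308 0.        ] side [0.47439451 0.07189758 0.        ]
knob top z.12 [0.47389614 0.07021249 0.12      ] side knob mid [0.47695245 0.07512695 0.113     ]
top outer 0.528 -0.298 34.4 24.6
top step 0.525 -0.294 31.8 21.2
side outer 0.527 -0.312 28.3 18.8
side step 0.524 -0.296 27.5 20.7
both 0.529 -0.298
```

The jar's mouth measures (.474,.072) in both views. The base estimate will be refined later with the jar held above it. Next, the move over the knob with the tool pointing down.

```bash
python3 - <<'E'
from k import *
a=np.radians(161);F=frame(-U,[np.cos(a),np.sin(a),0]);print(F.round(3).tolist())
rel(np.array([.4742,.0718,.342]),F)
P=fitP();lo=np.array([-2.72,-.84,-1.02,-1.77,-1.37]);hi=np.array([2.72,1.66,1.22,2.12,1.28])
for t in([.409,-.13,.342],[.4742,.0718,.342],[.4742,.0718,.271],[.53,-.304,.43],[.53,-.304,.285]):
    g=lambda q:np.r_[fk(P,q)[0]-t,(fk(P,q)[1]+U)*.3]
    s=least_squares(g,[0,.4,0,1.2,0],bounds=(lo,hi));print(s.x.round(2),np.abs(s.fun).max().round(4))
E
```

```text
[[-0.326, -0.946, -0.0], [-0.946, 0.326, -0.0], [0.0, 0.0, -1.0]]
turn/pi [0.0012 0.3614 0.0063] rows 9.08640797350245 | slide after turn [-0.4238  0.0073 -0.0091] | slide before [-1.871e-01 -3.000e-04  3.805e-01]
[-0.46  0.12 -0.43  1.03 -0.  ] 0.0
[ 0.02  0.22 -0.31  1.05 -0.  ] 0.0
[ 0.02  0.28 -0.43  0.87 -0.  ] 0.0
[-0.62  0.45  0.26  1.38  0.  ] 0.0
[-0.62  0.51 -0.03  1.03  0.  ] 0.0
```

Request:
{"op": "play_rows", "data": {"targets": [{"dr": [0.0001,0.0361,0.0006],"slide": [0,0,0],"jaw": 1.0},{"dr": [0.0001,0.0361,0.0006],"slide": [0,0,0],"jaw": 1.0},{"dr": [0.0001,0.0361,0.0006],"slide": [0,0,0],"jaw": 1.0},{"dr": [0.0001,0.0361,0.0006],"slide": [0,0,0],"jaw": 1.0},{"dr": [0.0001,0.0361,0.0006],"slide": [0,0,0],"jaw": 1.0},{"dr": [0.0001,0.0361,0.0006],"slide": [0,0,0],"jaw": 1.0},{"dr": [0.0001,0.0361,0.0006],"slide": [0,0,0],"jaw": 1.0},{"dr": [0.0001,0.0361,0.0006],"slide": [0,0,0],"jaw": 1.0},{"dr": [0.0001,0.0361,0.0006],"slide": [0,0,0],"jaw": 1.0},{"dr": [0.0001,0.0361,0.0006],"slide": [0,0,0],"jaw": 1.0},{"dr": [0,0,0],"slide": [0,0,0],"jaw": 1.0}]}}

```text
clock: 14.93
tcp_pos: [0.4082, -0.1284, 0.335]
tcp_rot: [-0.001, -0.582, 0.813, 0.003]
contact_force: [-0.4, -0.1, -0.7]
opening: 0.0857
grip_force: 0.0
```

```bash
python3 - <<'E'
from h import *
a=np.radians(161);F=frame(-U,[np.cos(a),np.sin(a),0]);print(tool()[0])
rel(np.array([.4742,.0718,.34]),F)
E
```

```text
[ 0.40821193 -0.12839621  0.33498555]
turn/pi [0.0018 0.0002 0.0011] rows 0.05270690098576333 | slide after turn [-0.4215  0.0056 -0.01  ] | slide before [-0.4216  0.0042 -0.0097]
```

Request:
{"op": "play_rows", "data": {"targets": [{"dr": [0.0018,0.0002,0.0011],"slide": [0,0,-0.01],"jaw": 1.0},{"dr": [0,0,0],"slide": [-0.05,0.0007,0],"jaw": 1.0},{"dr": [0,0,0],"slide": [-0.06,0.0007,0],"jaw": 1.0},{"dr": [0,0,0],"slide": [-0.06,0.0007,0],"jaw": 1.0},{"dr": [0,0,0],"slide": [-0.06,0.0007,0],"jaw": 1.0},{"dr": [0,0,0],"slide": [-0.06,0.0007,0],"jaw": 1.0},{"dr": [0,0,0],"slide": [-0.06,0.0007,0],"jaw": 1.0},{"dr": [0,0,0],"slide": [-0.05,0.0007,0],"jaw": 1.0},{"dr": [0,0,0],"slide": [-0.0215,0.0007,0],"jaw": 1.0},{"dr": [0,0,0],"slide": [0,0,0],"jaw": 1.0}]}}

```text
clock: 15.77
tcp_pos: [0.4754, 0.0717, 0.3412]
tcp_rot: [0.002, -0.581, 0.814, 0.001]
contact_force: [-0.0, 0.1, 0.7]
opening: 0.0856
grip_force: 0.0
```

```bash
python3 - <<'E'
from h import *
a=np.radians(161);F=frame(-U,[np.cos(a),np.sin(a),0]);print(tool()[0])
rel(np.array([.4742,.0718,.271]),F)
E
```

```text
[0.4753968  0.07165018 0.34124688]
turn/pi [ 0.      0.0013 -0.0001] rows 0.031507725090099886 | slide after turn [0.0005 0.0024 0.1405] | slide before [0.001  0.0024 0.1405]
```

Request:
{"op": "play_rows", "data": {"targets": [{"dr": [0,0.0013,0],"slide": [0,0.0024,0.0205],"jaw": 1.0},{"dr": [0,0,0],"slide": [0,0,0.03],"jaw": 1.0},{"dr": [0,0,0],"slide": [0,0,0.03],"jaw": 1.0},{"dr": [0,0,0],"slide": [0,0,0.02],"jaw": 1.0},{"dr": [0,0,0],"slide": [0,0,0.02],"jaw": 1.0},{"dr": [0,0,0],"slide": [0,0,0.01],"jaw": 1.0},{"dr": [0,0,0],"slide": [0,0,0.01],"jaw": 1.0},{"dr": [0,0,0],"slide": [0,0,0],"jaw": 1.0}]}}

```text
clock: 16.43
tcp_pos: [0.4732, 0.0698, 0.2704]
tcp_rot: [-0.001, -0.579, 0.815, -0.001]
contact_force: [-0.4, 0.3, 0.1]
opening: 0.0855
grip_force: 0.0
```

Request:
{"op": "play_rows", "data": {"targets": [{"dr": [0,0,0],"slide": [0,0,0],"jaw": 0.45},{"dr": [0,0,0],"slide": [0,0,0],"jaw": 0.45},{"dr": [0,0,0],"slide": [0,0,0],"jaw": 0.4},{"dr": [0,0,0],"slide": [0,0,0],"jaw": 0.36},{"dr": [0,0,0],"slide": [0,0,0],"jaw": 0.32},{"dr": [0,0,0],"slide": [0,0,0],"jaw": 0.28},{"dr": [0,0,0],"slide": [0,0,0],"jaw": 0.24},{"dr": [0,0,0],"slide": [0,0,0],"jaw": 0.15},{"dr": [0,0,0],"slide": [0,0,0],"jaw": 0.1},{"dr": [0,0,0],"slide": [0,0,0],"jaw": 0.1},{"dr": [0,0,0],"slide": [0,0,0],"jaw": 0.1}]}}

```text
clock: 17.35
tcp_pos: [0.4742, 0.0707, 0.2722]
tcp_rot: [0.0, -0.58, 0.815, -0.002]
contact_force: [-1.1, -0.1, 5.7]
opening: 0.0213
grip_force: 58.6
```

The opening reads 21.3 mm with an upward push, so the pads likely sit on the knob's rounded shoulder. I'll reopen, go 3 mm lower and close again.

Request:
{"op": "play_rows", "data": {"targets": [{"dr": [0,0,0],"slide": [0,0,0],"jaw": 0.5},{"dr": [0,0,0],"slide": [0,0,0],"jaw": 0.5},{"dr": [0,0,0],"slide": [0,0,0],"jaw": 0.5},{"dr": [0,0,0],"slide": [0,0,0],"jaw": 0.5},{"dr": [0,0,0],"slide": [0,0,0.003],"jaw": 0.5},{"dr": [0,0,0],"slide": [0,0,0.003],"jaw": 0.5},{"dr": [0,0,0],"slide": [0,0,0],"jaw": 0.5},{"dr": [0,0,0],"slide": [0,0,0],"jaw": 0.5}]}}

```text
clock: 18.02
tcp_pos: [0.4738, 0.0707, 0.2684]
tcp_rot: [-0.0, -0.58, 0.815, -0.001]
contact_force: [0.6, 0.1, -0.4]
opening: 0.0427
grip_force: 0.0
```

Request:
{"op": "play_rows", "data": {"targets": [{"dr": [0,0,0],"slide": [0,0,0],"jaw": 0.36},{"dr": [0,0,0],"slide": [0,0,0],"jaw": 0.32},{"dr": [0,0,0],"slide": [0,0,0],"jaw": 0.28},{"dr": [0,0,0],"slide": [0,0,0],"jaw": 0.24},{"dr": [0,0,0],"slide": [0,0,0],"jaw": 0.15},{"dr": [0,0,0],"slide": [0,0,0],"jaw": 0.1},{"dr": [0,0,0],"slide": [0,0,0],"jaw": 0.1},{"dr": [0,0,0],"slide": [0,0,0],"jaw": 0.1}]}}

```text
clock: 18.68
tcp_pos: [0.4742, 0.0707, 0.2689]
tcp_rot: [0.0, -0.58, 0.815, -0.002]
contact_force: [-0.3, -1.4, 3.4]
opening: 0.0215
grip_force: 58.3
```

```bash
python3 - <<'E'
from h import *
o=monitor.get_obs();print({k:np.round(o[k],4).tolist() for k in("clock","tcp_pos","tcp_rot","contact_force","moment","opening","grip_force")}); p,F=tool();print(F.round(4).tolist())
E
```

```text
{'clock': 18.6833, 'tcp_pos': [0.4742, 0.0707, 0.2689], 'tcp_rot': [0.0001, -0.5796, 0.8149, -0.0016], 'contact_force': [-0.314, -1.4293, 3.4314], 'moment': [-0.1079, 0.0187, -0.0075], 'opening': 0.0215, 'grip_force': 58.2701}
[[-0.3281, -0.9446, 0.002], [-0.9446, 0.3281, -0.0024], [0.0016, -0.0027, -1.0]]
```

The opening is unchanged (21.5 mm), so this is the straight side with some pad give. Lifting.

Request:
{"op": "play_rows", "data": {"targets": [{"dr": [0,0,0],"slide": [0,0,-0.01],"jaw": 0.1},{"dr": [0,0,0],"slide": [0,0,-0.01],"jaw": 0.1},{"dr": [0,0,0],"slide": [0,0,-0.02],"jaw": 0.1},{"dr": [0,0,0],"slide": [0,0,-0.03],"jaw": 0.1},{"dr": [0,0,0],"slide": [0,0,-0.04],"jaw": 0.1},{"dr": [0,0,0],"slide": [0,0,-0.05],"jaw": 0.1},{"dr": [0,0,0],"slide": [0,0,-0.05],"jaw": 0.1},{"dr": [0,0,0],"slide": [0,0,-0.05],"jaw": 0.1},{"dr": [0,0,0],"slide": [0,0,-0.04],"jaw": 0.1},{"dr": [0,0,0],"slide": [0,0,-0.02],"jaw": 0.1},{"dr": [0,0,0],"slide": [0,0,0],"jaw": 0.1}]}}

```text
clock: 19.6
tcp_pos: [0.4741, 0.0712, 0.4312]
tcp_rot: [0.002, -0.58, 0.815, -0.002]
contact_force: [1.0, 0.1, -2.0]
opening: 0.0215
grip_force: 58.6
```

```bash
python3 - <<'E'
from h import *
a=np.radians(161);F=frame(-U,[np.cos(a),np.sin(a),0]);print(tool()[0])
rel(np.array([.530,-.303,.429]),F)
E
```

```text
[0.47412932 0.07117099 0.43116737]
turn/pi [-0.0018 -0.     -0.0008] rows 0.048570761187370706 | slide after turn [ 0.6712 -0.3493  0.0043] | slide before [ 0.6703 -0.3509  0.0064]
```

Request:
{"op": "play_rows", "data": {"targets": [{"dr": [-0.0018,0,-0.0008],"slide": [0.03,-0.0155,0],"jaw": 0.1},{"dr": [0,0,0],"slide": [0.0601,-0.0313,0],"jaw": 0.1},{"dr": [0,0,0],"slide": [0.0601,-0.0313,0],"jaw": 0.1},{"dr": [0,0,0],"slide": [0.0601,-0.0313,0],"jaw": 0.1},{"dr": [0,0,0],"slide": [0.0601,-0.0313,0],"jaw": 0.1},{"dr": [0,0,0],"slide": [0.0601,-0.0313,0],"jaw": 0.1},{"dr": [0,0,0],"slide": [0.0601,-0.0313,0],"jaw": 0.1},{"dr": [0,0,0],"slide": [0.0601,-0.0313,0],"jaw": 0.1},{"dr": [0,0,0],"slide": [0.0601,-0.0313,0],"jaw": 0.1},{"dr": [0,0,0],"slide": [0.0601,-0.0313,0],"jaw": 0.1},{"dr": [0,0,0],"slide": [0.0601,-0.0313,0],"jaw": 0.1},{"dr": [0,0,0],"slide": [0.0401,-0.0208,0],"jaw": 0.1}]}}

```text
clock: 20.6
tcp_pos: [0.5292, -0.3059, 0.4265]
tcp_rot: [-0.003, -0.58, 0.815, 0.002]
contact_force: [0.2, 0.8, -2.8]
opening: 0.022
grip_force: 60.0
```

Request:
{"op": "play_rows", "data": {"targets": [{"dr": [0,0,0],"slide": [0,0,0.02],"jaw": 0.1},{"dr": [0,0,0],"slide": [0,0,0.03],"jaw": 0.1},{"dr": [0,0,0],"slide": [0,0,0.03],"jaw": 0.1},{"dr": [0,0,0],"slide": [0,0,0.02],"jaw": 0.1},{"dr": [0,0,0],"slide": [0,0,0],"jaw": 0.1},{"dr": [0,0,0],"slide": [0,0,0],"jaw": 0.1}]}}

```text
clock: 21.1
tcp_pos: [0.5288, -0.3026, 0.3773]
tcp_rot: [-0.002, -0.581, 0.814, 0.003]
contact_force: [-0.3, 0.1, -2.6]
opening: 0.0214
grip_force: 60.6
```

```bash
python3 - <<'E'
from h import *
a=np.radians(161);F=frame(-U,[np.cos(a),np.sin(a),0])
o=monitor.get_obs();p,Fm=tool();print(o["clock"],p,o["contact_force"],o["opening"]);rel(np.array([.530,-.303,p[2]]),F)
m=p.copy();m[2]=p[2]-.2689; m[0]+=.0742-.0742; print("mouth z",m[2])
out=[]
pre={"top":cv2.imread("pics/top0.png"),"side":cv2.imread("pics/side0.png")}
for n in("side","top"):
    im=viewer.get_image(n);cv2.imwrite(f"pics/{n}3.png",im)
    c=proj(n,[.53,-.303,.07])[0];o0=(c-[40,35]).round().astype(int);print(n,o0,"mouth pred",proj(n,m)[0].round(1))
    for q in(im,pre[n]): out.append(cv2.resize(q[o0[1]:o0[1]+60,o0[0]:o0[0]+80],(400,300),interpolation=cv2.INTER_CUBIC))
cv2.imwrite("pics/b.png",np.vstack([np.hstack(out[:2]),np.hstack(out[2:])]))
E
```

```text
21.1 [ 0.52883886 -0.30259673  0.37731789] [-0.33668903  0.14468836 -2.56333002] 0.021439245492210376
turn/pi [ 0.0022 -0.0002  0.    ] rows 0.05589296616114532 | slide after turn [ 0.     -0.0025  0.    ] | slide before [ 0.     -0.0025 -0.    ]
mouth z 0.10841789182590211
side [287 235] mouth pred [329.2 256.1]
top [327 181] mouth pred [371.5 214.7]
```

View pics/b.png

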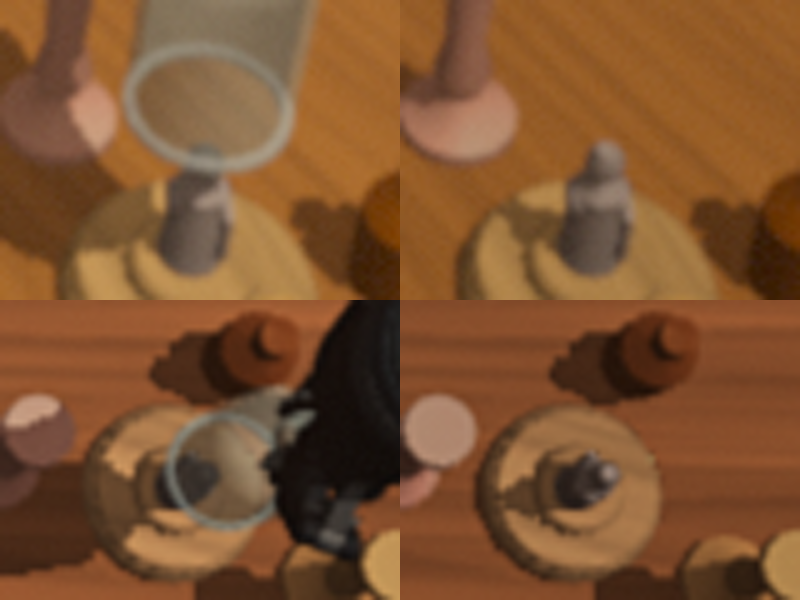

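The mouth ring is seen at (208,107) in the side crop and (222,470) in the top crop, both within 1 px of prediction. The figure stands upright and the base disc shows clearly. I'll fit both consistently and take the difference.

```bash
python3 - <<'E'
from h import *
f=lambda o,c,s:np.array(o)+(np.array(c)+.5)/s-.5
ST,SS=(327,181),(287,235)
tl,tb=f(ST,(75,104),5),f(ST,(260,279),5)
sx=f(SS,(60,0),5)[0],f(SS,(318,0),5)[0]; sy=f((275,250),(0,83),4)[1],f((275,250),(0,257),4)[1]
def rb(p,h):
    t=proj("top",np.r_[circ(p[0],p[1],0,.051),circ(p[0],p[1],h,.051)]);s=proj("side",np.r_[circ(p[0],p[1],0,.051),circ(p[0],p[1],h,.051)])
    return np.r_[t.min(0)-tl,t.max(0)-tb,s[:,0].min()-sx[0],s[:,0].max()-sx[1],s[:,1].min()-sy[0],s[:,1].max()-sy[1]]
for h in(.004,.008,.012,.016):
    r=least_squares(rb,[.53,-.303],args=(h,));print(h,r.x.round(4),r.fun.round(2),r.cost.round(2), "top only",least_squares(lambda p:rb(p,h)[:4],[.53,-.303]).x.round(4))
# figure foot from side/top not used; jar mouth ring
m=[*f(SS,(123,43),5),*f(SS,(294,171),5)];tt=f(ST,(163,111),5),f(ST,(0,228),5)
def rm(p):
    s=proj("side",circ(*p,.031));t=proj("top",circ(*p,.031))
    return np.r_[s.min(0)-m[:2],s.max(0)-m[2:],t.min(0)-tt[0],t[:,1].max()-tt[1][1]]
r=least_squares(rm,[.53,-.303,.108]);print("mouth",r.x.round(4),r.fun.round(2))
print("tool",tool()[0])
E
```

```text
0.004 [ 0.5325 -0.3026] [ 0.52 -0.29 -0.84 -0.16  0.21 -0.34  0.8  -0.19] 0.97 top only [ 0.5319 -0.303 ]
0.008 [ 0.5318 -0.3028] [ 0.61 -0.27 -0.29  0.11  0.   -0.22 -0.22  0.09] 0.32 top only [ 0.5315 -0.3023]
0.012 [ 0.531  -0.3031] [ 0.71 -0.26  0.27  0.37 -0.21 -0.09 -1.25  0.37] 1.26 top only [ 0.5312 -0.3017]
0.016 [ 0.5303 -0.3033] [ 0.8  -0.24  0.84  0.63 -0.42  0.04 -2.29  0.65] 3.81 top only [ 0.5308 -0.301 ]
mouth [ 0.5288 -0.3007  0.1082] [ 0.47  0.3  -0.01 -0.41 -0.3   0.23  0.36]
tool [ 0.52944602 -0.30300562  0.37917319]
```

The jar mouth needs a shift of (+3, -2) mm to meet the base centre at (.532,-.303). I'll apply it and lower to just above the step.

Request:
{"op": "play_rows", "data": {"targets": [{"dr": [0.001,0,0],"slide": [0.002,-0.007,0],"jaw": 0.1},{"dr": [0,0,0],"slide": [0,0,0],"jaw": 0.1},{"dr": [0,0,0],"slide": [0,0,0.015],"jaw": 0.1},{"dr": [0,0,0],"slide": [0,0,0.02],"jaw": 0.1},{"dr": [0,0,0],"slide": [0,0,0.02],"jaw": 0.1},{"dr": [0,0,0],"slide": [0,0,0.02],"jaw": 0.1},{"dr": [0,0,0],"slide": [0,0,0.02],"jaw": 0.1},{"dr": [0,0,0],"slide": [0,0,0.02],"jaw": 0.1},{"dr": [0,0,0],"slide": [0,0,0.02],"jaw": 0.1},{"dr": [0,0,0],"slide": [0,0,0.01],"jaw": 0.1},{"dr": [0,0,0],"slide": [0,0,0],"jaw": 0.1}]}}

```text
clock: 22.12
tcp_pos: [0.5316, -0.3049, 0.3041]
tcp_rot: [-0.001, -0.581, 0.814, 0.001]
contact_force: [-0.8, -0.4, -3.2]
opening: 0.0215
grip_force: 60.6
```

```bash
python3 - <<'E'
from h import *
o=monitor.get_obs();print({k:np.round(o[k],4).tolist() for k in("clock","tcp_pos","contact_force","moment","opening")},tool()[1][:,2].round(4))
d={}
for n in("top","side"):
    im=viewer.get_image(n);cv2.imwrite(f"pics/{n}4.png",im)
# base shift check in side view: phase correlation of the front-left base edge patch against the start
a=cv2.imread("pics/side0.png",0);b=cv2.imread("pics/side4.png",0)
sl=np.s_[285:318,292:330];print(cv2.phaseCorrelate(a[sl].astype(float),b[sl].astype(float)))
E
```

```text
{'clock': 22.1167, 'tcp_pos': [0.5316, -0.3049, 0.3041], 'contact_force': [-0.7526, -0.4142, -3.1673], 'moment': [0.0486, 0.0272, -0.0315], 'opening': 0.0215} [-3.9e-03  4.0e-04 -1.0e+00]
((-0.13493326189060184, 0.26187346669856026), 0.8298446705226599)
```

Request:
{"op": "play_rows", "data": {"targets": [{"dr": [0,0,0],"slide": [0,0,0.005],"jaw": 0.1},{"dr": [0,0,0],"slide": [0,0,0.005],"jaw": 0.1},{"dr": [0,0,0],"slide": [0,0,0.005],"jaw": 0.1},{"dr": [0,0,0],"slide": [0,0,0.003],"jaw": 0.1},{"dr": [0,0,0],"slide": [0,0,0],"jaw": 0.1}]}}

```text
clock: 22.63
tcp_pos: [0.5321, -0.3052, 0.2967]
tcp_rot: [-0.001, -0.581, 0.814, 0.0]
contact_force: [-0.5, -0.2, -2.6]
opening: 0.0216
grip_force: 60.6
```

Request:
{"op": "play_rows", "data": {"targets": [{"dr": [0,0,0],"slide": [0,0,0.002],"jaw": 0.1},{"dr": [0,0,0],"slide": [0,0,0.002],"jaw": 0.1},{"dr": [0,0,0],"slide": [0,0,0],"jaw": 0.1}]}}

```text
clock: 22.88
tcp_pos: [0.5321, -0.3053, 0.2949]
tcp_rot: [-0.001, -0.581, 0.814, -0.0]
contact_force: [-1.2, -1.2, -3.1]
opening: 0.0216
grip_force: 60.6
```

Request:
{"op": "play_rows", "data": {"targets": [{"dr": [0,0,0],"slide": [0,0,0.002],"jaw": 0.1},{"dr": [0,0,0],"slide": [0,0,0.002],"jaw": 0.1},{"dr": [0,0,0],"slide": [0,0,0],"jaw": 0.1}]}}

```text
clock: 23.13
tcp_pos: [0.5321, -0.3053, 0.2928]
tcp_rot: [-0.001, -0.581, 0.814, -0.0]
contact_force: [-0.0, 0.1, -2.7]
opening: 0.022
grip_force: 60.6
```

Request:
{"op": "play_rows", "data": {"targets": [{"dr": [0,0,0],"slide": [0,0,0.002],"jaw": 0.1},{"dr": [0,0,0],"slide": [0,0,0.002],"jaw": 0.1},{"dr": [0,0,0],"slide": [0,0,0],"jaw": 0.1}]}}

```text
clock: 23.38
tcp_pos: [0.5321, -0.3053, 0.2908]
tcp_rot: [-0.001, -0.581, 0.814, -0.0]
contact_force: [0.7, 0.0, -2.8]
opening: 0.0214
grip_force: 60.6
```

Request:
{"op": "play_rows", "data": {"targets": [{"dr": [0,0,0],"slide": [0,0,0.002],"jaw": 0.1},{"dr": [0,0,0],"slide": [0,0,0],"jaw": 0.1}]}}

```text
clock: 23.55
tcp_pos: [0.5321, -0.3053, 0.2899]
tcp_rot: [-0.001, -0.581, 0.814, -0.0]
contact_force: [-0.1, 0.8, -2.2]
opening: 0.0216
grip_force: 60.6
```

Request:
{"op": "play_rows", "data": {"targets": [{"dr": [0,0,0],"slide": [0,0,0.002],"jaw": 0.1},{"dr": [0,0,0],"slide": [0,0,0],"jaw": 0.1}]}}

```text
clock: 23.72
tcp_pos: [0.5321, -0.3053, 0.2889]
tcp_rot: [-0.001, -0.581, 0.814, -0.0]
contact_force: [-0.5, -0.2, -2.1]
opening: 0.0216
grip_force: 60.6
```

Request:
{"op": "play_rows", "data": {"targets": [{"dr": [0,0,0],"slide": [0,0,0.002],"jaw": 0.1},{"dr": [0,0,0],"slide": [0,0,0],"jaw": 0.1}]}}

```text
clock: 23.88
tcp_pos: [0.5321, -0.3053, 0.2879]
tcp_rot: [-0.001, -0.581, 0.814, -0.0]
contact_force: [-0.2, 0.0, -2.8]
opening: 0.022
grip_force: 60.6
```

Request:
{"op": "play_rows", "data": {"targets": [{"dr": [0,0,0],"slide": [0,0,0.002],"jaw": 0.1},{"dr": [0,0,0],"slide": [0,0,0],"jaw": 0.1}]}}

```text
clock: 24.05
tcp_pos: [0.5321, -0.3053, 0.2869]
tcp_rot: [-0.001, -0.581, 0.814, -0.0]
contact_force: [-0.1, 0.4, -2.1]
opening: 0.0217
grip_force: 60.6
```

Request:
{"op": "play_rows", "data": {"targets": [{"dr": [0,0,0],"slide": [0,0,0.001],"jaw": 0.1},{"dr": [0,0,0],"slide": [0,0,0],"jaw": 0.1}]}}

```text
clock: 24.22
tcp_pos: [0.5321, -0.3053, 0.2865]
tcp_rot: [-0.001, -0.581, 0.814, -0.0]
contact_force: [-0.7, 0.2, -3.3]
opening: 0.0215
grip_force: 60.6
```

Request:
{"op": "play_rows", "data": {"targets": [{"dr": [0,0,0],"slide": [0,0,0.001],"jaw": 0.1},{"dr": [0,0,0],"slide": [0,0,0],"jaw": 0.1}]}}

```text
clock: 24.38
tcp_pos: [0.5322, -0.3053, 0.286]
tcp_rot: [-0.001, -0.581, 0.814, -0.0]
contact_force: [-0.1, -0.8, -2.9]
opening: 0.0214
grip_force: 60.6
```

Request:
{"op": "play_rows", "data": {"targets": [{"dr": [0,0,0],"slide": [0,0,0.001],"jaw": 0.1},{"dr": [0,0,0],"slide": [0,0,0],"jaw": 0.1}]}}

```text
clock: 24.55
tcp_pos: [0.5322, -0.3053, 0.2855]
tcp_rot: [-0.001, -0.581, 0.814, -0.0]
contact_force: [-0.5, 0.5, -2.8]
opening: 0.0219
grip_force: 60.6
```

Request:
{"op": "play_rows", "data": {"targets": [{"dr": [0,0,0],"slide": [0,0,0.001],"jaw": 0.1},{"dr": [0,0,0],"slide": [0,0,0],"jaw": 0.1}]}}

```text
clock: 24.72
tcp_pos: [0.5322, -0.3054, 0.2851]
tcp_rot: [-0.001, -0.581, 0.814, -0.0]
contact_force: [0.5, 0.3, -1.4]
opening: 0.0219
grip_force: 60.7
```

Request:
{"op": "play_rows", "data": {"targets": [{"dr": [0,0,0],"slide": [0,0,0.001],"jaw": 0.1},{"dr": [0,0,0],"slide": [0,0,0],"jaw": 0.1}]}}

```text
clock: 24.88
tcp_pos: [0.5322, -0.3055, 0.2851]
tcp_rot: [-0.001, -0.581, 0.814, -0.001]
contact_force: [-1.0, -0.1, 1.2]
opening: 0.0216
grip_force: 61.2
```

Contact is right at mouth height 16 mm, so the rim is on the ledge. Releasing and withdrawing upward.

Request:
{"op": "play_rows", "data": {"targets": [{"dr": [0,0,0],"slide": [0,0,0],"jaw": 0.3},{"dr": [0,0,0],"slide": [0,0,0],"jaw": 0.4},{"dr": [0,0,0],"slide": [0,0,0],"jaw": 0.55},{"dr": [0,0,0],"slide": [0,0,0],"jaw": 0.55},{"dr": [0,0,0],"slide": [0,0,0],"jaw": 0.55},{"dr": [0,0,0],"slide": [0,0,0],"jaw": 0.55}]}}

```text
clock: 25.38
tcp_pos: [0.5322, -0.3053, 0.2846]
tcp_rot: [-0.001, -0.581, 0.814, -0.0]
contact_force: [-0.3, 0.0, 0.3]
opening: 0.0471
grip_force: 0.0
```

Request:
{"op": "play_rows", "data": {"targets": [{"dr": [0,0,0],"slide": [0,0,-0.01],"jaw": 0.55},{"dr": [0,0,0],"slide": [0,0,-0.02],"jaw": 0.55},{"dr": [0,0,0],"slide": [0,0,-0.03],"jaw": 0.55},{"dr": [0,0,0],"slide": [0,0,-0.05],"jaw": 0.55},{"dr": [0,0,0],"slide": [0,0,-0.06],"jaw": 0.55},{"dr": [0,0,0],"slide": [0,0,-0.06],"jaw": 0.55},{"dr": [0,0,0],"slide": [-0.06,0.03,0],"jaw": 0.55},{"dr": [0,0,0],"slide": [-0.06,0.03,0],"jaw": 0.55},{"dr": [0,0,0],"slide": [-0.06,0.03,0],"jaw": 0.55},{"dr": [0,0,0],"slide": [-0.06,0.03,0],"jaw": 0.55},{"dr": [0,0,0],"slide": [-0.06,0.03,0],"jaw": 0.55},{"dr": [0,0,0],"slide": [0,0,0],"jaw": 0.55}]}}

```text
clock: 26.38
tcp_pos: [0.509, -0.1342, 0.4008]
tcp_rot: [-0.0, -0.583, 0.813, 0.001]
contact_force: [-0.6, 0.7, 0.4]
opening: 0.0474
grip_force: 0.0
```

```bash
python3 - <<'E'
from h import *
from scipy.ndimage import map_coordinates as mc
o=monitor.get_obs();print(o["clock"],o["tcp_pos"],o["contact_force"],o["opening"])
A={n:cv2.imread(f"pics/{n}0.png") for n in("top","side")};B={n:viewer.get_image(n) for n in A}
for n in B: cv2.imwrite(f"pics/{n}5.png",B[n])
# neighbours: image shift of small patches since the start (pixels)
for nm,p in(("pink",(.545,-.204,.06)),("ochre",(.481,-.391,.05)),("bottle",(.608,-.351,.03)),("dish",(.608,.009,.01)),("candles",(.73,-.011,.02)),("base",(.532,-.303,.004))):
    for n in A:
        c=proj(n,p)[0].round().astype(int);sl=np.s_[c[1]-16:c[1]+16,c[0]-16:c[0]+16]
        a,b=[cv2.cvtColor(q[sl],cv2.COLOR_BGR2GRAY).astype(np.float32) for q in(A[n],B[n])]
        (s,r)=cv2.phaseCorrelate(a,b,cv2.createHanningWindow((32,32),cv2.CV_32F));print(nm,n,np.round(s,2),round(r,2))
# knob pose from difference pictures: bright/changed silhouette extents
for n in A:
    d=cv2.absdiff(A[n],B[n]).max(2);pk=proj(n,[.532,-.303,.14])[0].round().astype(int)
    w=d[pk[1]-10:pk[1]+9,pk[0]-14:pk[0]+15];ys,xs=np.where(w>25);print(n,"pred knob top",proj(n,[.532,-.303,.14])[0].round(1),"rows first",ys.min()+pk[1]-10 if len(ys) else None)
    print((w[:14,::2]).tolist())
E
```

```text
26.3833 [ 0.50904345 -0.13418628  0.40077122] [-0.55273894  0.66755295  0.35502406] 0.047350875495179204
pink top [-25.4    5.05] -0.01
pink side [0.06 0.02] 0.96
ochre top [5.39 2.26] 0.28
ochre side [ 0.03 -0.17] 0.84
bottle top [ 0.55 -2.68] 0.31
bottle side [-0.16  0.03] 1.05
dish top [-0.01 -0.02] 1.0
dish side [0.14 0.03] 0.92
candles top [-0.02  0.04] 1.01
candles side [-0.02  0.08] 0.82
base top [-1.52 -1.76] 0.59
base side [ 1.67 -0.75] 0.52
top pred knob top [375.6 211.7] rows first 202
[[52, 44, 56, 58, 58, 54, 55, 55, 56, 55, 58, 57, 58, 56, 57], [74, 59, 62, 50, 54, 53, 55, 54, 56, 57, 58, 59, 57, 59, 57], [84, 79, 78, 60, 50, 55, 56, 56, 56, 57, 57, 56, 57, 59, 56], [77, 83, 83, 78, 60, 55, 55, 54, 55, 56, 56, 58, 57, 56, 56], [75, 72, 74, 82, 76, 50, 55, 56, 55, 55, 55, 55, 57, 56, 55], [79, 73, 72, 69, 73, 64, 56, 55, 56, 54, 55, 54, 54, 55, 55], [80, 79, 74, 68, 69, 66, 47, 56, 56, 56, 57, 57, 56, 55, 56], [68, 76, 77, 75, 72, 68, 58, 55, 55, 55, 56, 55, 56, 56, 55], [65, 68, 70, 76, 73, 73, 67, 54, 54, 57, 55, 56, 57, 57, 55], [74, 46, 48, 71, 75, 73, 73, 55, 55, 55
[... 441 characters left out ...]
11, 11, 9, 11, 10, 9, 12, 11, 8, 10, 13, 10, 10, 9], [10, 10, 11, 11, 10, 9, 8, 10, 9, 9, 13, 9, 12, 11, 11], [10, 11, 9, 11, 10, 11, 8, 9, 10, 10, 10, 11, 10, 10, 11], [10, 8, 9, 9, 12, 9, 12, 10, 12, 9, 11, 9, 9, 11, 10], [12, 11, 11, 10, 9, 8, 10, 11, 12, 10, 11, 11, 13, 10, 11], [11, 8, 12, 10, 9, 10, 13, 11, 11, 11, 8, 11, 11, 9, 10], [10, 11, 10, 10, 10, 21, 35, 35, 25, 10, 10, 10, 10, 10, 10], [9, 9, 8, 11, 8, 43, 60, 64, 54, 35, 7, 11, 10, 10, 9], [11, 11, 10, 11, 20, 53, 71, 77, 73, 55, 13, 9, 10, 10, 10], [9, 12, 12, 11, 29, 65, 71, 78, 78, 72, 34, 12, 12, 10, 11], [12, 11, 10, 8, 31, 67, 70, 79, 81, 80, 50, 10, 9, 11, 12], [10, 11, 11, 9, 27, 66, 75, 76, 82, 82, 63, 9, 9, 12, 11]]
```

The side picture puts the knob tip at rows 241–244 against 243.5 predicted for z = .140, so the jar is seated. The neighbours show no shift in the side view; the arm hides some of them in the top view. Handing in.

```bash
python3 -c "
from rig import arm
print(arm.hand_in())"
```

```text
the job is handed in; nothing more can be done
None
```

The jar was stood upright on the bare counter, regripped by its knob and lowered over the figure; it touched down at the ledge's 16 mm height with about 4 N, was released, and the job is handed in at about 26 s. The figure was not seen again after the lowering, and the tops of the nearest neighbours were checked only in the side view.

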